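# Take the coffee-corner pile apart and set each thing on its place

## Task

Take the pile on the counter apart from the top down, carrying each thing straight to its own place and standing it there upright: first the salt shaker into the middle of the empty place of the cruet tray beside the pepper, then the wooden pot onto the middle of the square coaster, then the piled cup, still mouth-down, onto the cup that stands alone, rim squarely on rim, and last the tea canister onto the middle of the round cork trivet. Set things down rather than dropping them, leave the lone cup standing where it is, and do not disturb the soap bottle or the jar.

Things in the scene. Friction and masses are not known exactly. Their poses are not given: they have to be found in the camera images.
- shaker: Salt shaker: plain steel cylinder, 28 mm in diameter, with a stepped aluminium top with three small holes; straight side 34 mm high, 43 mm in all. At the start it is the top of the pile. Origin: centre of its underside, z up. About 60 g.
- pot: Small wooden salt pot: dark wood cylinder with a flat fixed lid (thin pale groove near the top), 42 mm in diameter, 36 mm high. At the start second from the top, under the shaker. Origin: centre of its underside, z up. About 70 g.
- cup: Piled cup: handleless white ceramic espresso cup, mouth DOWN in the pile and to stay mouth-down; rim (below) 58 mm in outer diameter, closed base (above) 52 mm, 50 mm high, straight sloping side, wall 5 mm. At the start third from the top, under the pot, standing on the canister. Origin: centre of the mouth in the plane of the rim, i.e. at its lower end; z up. About 140 g.
- canister: Tea canister: plain steel cylinder with flat closed lid (fixed), 70 mm in diameter, 62 mm high (a 2 mm groove 48 mm up). At the start it is the bottom of the pile and stands on the counter (z = 0). Origin: centre of its underside, z up. About 300 g.
- tray: Place for the salt shaker: low wooden tray, fixed, 122 x 64 mm outside, with two square places 56 mm inside. One holds the pepper shaker (dark wood, 32 mm in diameter, top 45 mm above the counter, fixed); the other is empty. Origin: at counter height under the centre of the EMPTY place; the pepper is 59 mm along the tray's -x. Floor 5 mm, rims 9 mm above the origin.
- coaster: Place for the wooden pot: square pale wooden coaster 85 by 85 mm, 8 mm thick, flat, fixed to the counter. Origin: centre of its underside at counter height; top 8 mm above.
- lone_cup: Place for the piled cup: a cup of the same size and make as the piled one, loose, standing alone on the counter mouth UP: base 52 mm, rim (above) 58 mm outer diameter, wall 5 mm, 50 mm high, about 160 g. Origin: centre of its base at counter height; its rim lies 50 mm above.
- trivet: Place for the canister: round cork trivet 110 mm in diameter, 8 mm thick, flat, fixed to the counter. Origin: centre of its underside at counter height; top 8 mm above.
- soap: Bystander, not to be disturbed: white plastic dish-soap bottle, loose, 64 mm in diameter, 190 mm high at the edge of the work. Origin: centre of its underside.
- jar: Bystander, not to be disturbed: amber glass storage jar with steel lid, loose, 76 mm in diameter, 120 mm high at the edge of the work. Origin: centre of its underside.
Things that resemble listed ones, but are neither listed nor needed, are in the scene too. What is shaped like the canister but green is not meant.

How it is judged:
By the outcome, as a careful person would: the job done as asked, in the order asked, and still so for the second after the job is handed in, with the robot touching nothing.
It also fails if it takes over 146 s, if anything falls off the work surface, if the arm or the gripper's body presses on something with over 40 N, if the wrist force passes 120 N, or if a joint passes its speed limit or range.

## Robot

A 6-joint arm with a two-finger parallel gripper is mounted at the origin on the work surface. World frame = base frame: x ahead of the robot, y to its left, z up, the work surface at z = 0. Lengths are in m, angles in rad, forces in N, time in s.
With the tool pointing down it reaches from about 0.25 to 0.85 m from the base axis. Payload 12.5 kg.
Tool frame: the origin (TCP) lies between the finger pads; the fingertips stand manip.tip_extent ahead of it and the grasp point (between the pads) lies 5 mm behind it (manip.tip_extent is the distance from the TCP to the fingertips, in m); x points along the fingers, z is the direction in which the jaws open and shut, and the axes are right-handed (so a half turn about x gives the same grasp; the last joint's range is limited). The gripper opens to 93 mm and grips with 3 to 60 N. Pads are 15 mm wide; open, the fingers measure 128 mm over their backs; the gripper's body (75 mm by 188 mm) begins 65 mm behind the grasp point.
Start: joints at [1.195, 0.351, 1.652, -0, 1.139, -0.085], TCP at [0.158, 0.527, 0.233] pointing down, gripper open.
Joint ranges: [-2.75, 2.75], [-0.79, 2.1], [0.01, 2.65], [-1.57, 4.71], [0.07, 3.14], [-2.87, 2.87]. Speed limits (rad/s): [2.22, 2.22, 2.79, 3.14, 3.14, 3.14].

## Interface

Orientations are given as [roll, pitch, yaw] about the fixed x, y, z axes, in that order (R = Rz(yaw) Ry(pitch) Rx(roll)).
In Python, from station import manip, vision gives the robot as it stands.
- The arm moves only by the shell command python3 -m crank 'ROWS' [FORCE]. ROWS is JSON, a list that holds one entry, the list of rows, each a list of 7 numbers: the shift along the tool's x, y, z in units of 0.25 m (1.0 is 0.25 m), then the turn, a rotation vector about the tool's x, y, z in units of 30 degrees (1.0 is 30 degrees), then the opening, from 0 (shut) to 1 (fully open). In form: [[[x, y, z, wx, wy, wz, claw], ...]]. A call has 1 to 12 rows; each row is the pose to reach, as a shift and turn from the pose measured when the call began, along the tool's axes at that moment; what a row does not reach only later rows make up. A row lasts 1/8 s, in which the tool goes at most 62.5 mm and 10.7 degrees, less where a joint would pass 70% of its speed; a pose out of reach is approached as far as the arm can. A call with a number of a shift or a turn outside -1 to 1 is refused whole. A call with a gripper value outside its range is refused whole. The fingers move at their own pace and stop on an object; FORCE is the grip in N (left out, the last holds). Time passes only in rows, so rows that repeat a pose let the fingers close. It gives the time, the measured TCP pose, the force and the opening at its end, in the units of the state.
- manip.read_state(): the state, without advancing time (a new reading comes with each control period).
- vision.capture(name): name is "scene" or "top" or "wrist"; returns a dict with "image" (384x512x3 uint8, red, green, blue), "z_map" (384x512 float32, m along the optical axis (not along the pixel's ray), 0 where there is no reading), "K" (3x3 intrinsics, pixels), "k1" (the pictures are not rectified: a ray, as slopes to the right and down, at radius r is drawn at 1 + k1 r^2 times it, then the intrinsics apply), "position" and "rotation" of the camera in the world; the wrist camera has in their place "T_tool_cam" (4x4, takes a point from camera to tool coordinates, whose origin is the TCP and whose axes are the tool frame's). Camera axes: x right, y down, z forward; pixel columns grow to the right and rows downward; lengths in m; the calibration is good to about 2 mm. A picture is of the moment at which its call begins: read the wrist's pose just before it.
- manip.job_done(): hands the job in, once; it reports no verdict.
The state is a dict: "time": time; "q": joint angles; "qd": joint speeds; "tau": joint torques, N m; "tool_pos": TCP position; "tool_rot": TCP orientation; "wrist_force": force on the tool from outside, world axes, zero at the start; "moment": the same for the moment, N m; "finger_gap": opening from 0.0 (shut) to 1.0 (fully open).
Only numpy, scipy, OpenCV 4.12 (cv2) and the standard library are available. Lean on these libraries where they do the work, as an engineer would, in place of code of your own. Each camera call takes 0.05 s, during which the arm holds its last target.

## Working session

There is one attempt and no reset: what is moved stays moved. The work goes in short steps, Python scripts to look and compute and a shell command to move; the robot and the scene stay as the last step left them, time stands still between calls to the robot, and variables do not carry over. Pictures are saved under pics/ and viewed, and the job is handed in when it is done.

```bash
ls; mkdir -p pics
cat > h.py <<'E'
import numpy as np, cv2, json
from station import manip, vision
from scipy.spatial.transform import Rotation as R
def Rw(rpy): return R.from_euler('xyz',rpy).as_matrix()
def grab(name):
    s=manip.read_state(); c=vision.capture(name)
    if name=="wrist":
        T=np.eye(4);T[:3,:3]=Rw(s['tool_rot']);T[:3,3]=s['tool_pos']
        T=T@np.array(c['T_tool_cam']); c['P']=T[:3,3]; c['Rm']=T[:3,:3]
    else:
        c['P']=np.array(c['position']); r=np.array(c['rotation']); c['Rm']=r if r.shape==(3,3) else Rw(r)
    return c
def rays(c,uv):
    uv=np.asarray(uv,float).reshape(-1,1,2)
    K=np.array(c['K']);k1=float(c['k1'])
    n=cv2.undistortPoints(uv,K,np.array([k1,0,0,0,0.])).reshape(-1,2)
    return np.c_[n,np.ones(len(n))]
def onz(c,uv,z):
    d=rays(c,uv)@c['Rm'].T
    return c['P']+d*((z-c['P'][2])/d[:,2])[:,None]
def deep(c,uv):
    uv=np.asarray(uv).reshape(-1,2)
    z=np.array([c['z_map'][int(round(v)),int(round(u))] for u,v in uv])
    return c['P']+(rays(c,uv)*z[:,None])@c['Rm'].T
def cloud(c):
    H,W=c['z_map'].shape
    u,v=np.meshgrid(np.arange(W),np.arange(H))
    p=c['P']+(rays(c,np.c_[u.ravel(),v.ravel()])*c['z_map'].ravel()[:,None])@c['Rm'].T
    p[c['z_map'].ravel()==0]=np.nan
    return p.reshape(H,W,3)
def save(c,name,crop=None,f=1):
    im=c['image'][:,:,::-1]
    if crop: x0,y0,x1,y1=crop; im=im[y0:y1,x0:x1]
    im=cv2.resize(im,None,fx=f,fy=f,interpolation=cv2.INTER_CUBIC); cv2.imwrite('pics/'+name+'.png',im)
def proj(c,p):
    q=(np.asarray(p).reshape(-1,3)-c['P'])@c['Rm']
    n=q[:,:2]/q[:,2:]; r2=(n**2).sum(1,keepdims=True); n=n*(1+float(c['k1'])*r2)
    K=np.array(c['K']); return np.c_[n[:,0]*K[0,0]+K[0,2],n[:,1]*K[1,1]+K[1,2]]
E
python3 - <<'E'
from h import *
import pickle
print(manip.read_state()); print(manip.tip_extent)
for n in('scene','top','wrist'):
    c=grab(n); save(c,n+'0',f=1.5); pickle.dump(c,open(n+'0.pkl','wb'))
    print(n,c['P'],c['Rm'].tolist(),c['K'],c['k1'],(c['z_map']>0).mean())
E
```

```text
pics
{'time': 0.0, 'q': array([ 1.19537666e+00,  3.51227816e-01,  1.65241798e+00, -2.66200608e-05,
        1.13908853e+00, -8.45770050e-02]), 'qd': array([-0.00056057, -0.00227745,  0.00019838, -0.00044449, -0.00092746,
        0.00056838]), 'tau': array([ 1.48017141e-03, -4.97325432e+01, -2.85263765e+01,  7.00110686e-02,
        2.56263453e-02, -9.32673629e-05]), 'tool_pos': array([0.15756825, 0.5266085 , 0.23210835]), 'tool_rot': array([ 3.07817882,  1.5696544 , -1.92504166]), 'wrist_force': array([-0.68725962, -0.03292081,  0.27929872]), 'moment': array([ 0.00088645, -0.03462766,  0.05168755]), 'finger_gap': 1.0006196244268877}
0.014
scene [ 1.2207728  -0.05605839  0.8946502 ] [[0.09638783670975154, 0.7175537313942837, -0.6898014406309646], [0.9952311357009176, -0.05904966914375981, 0.07764098856579532], [0.014979034210380049, -0.6939955180951476, -0.7198234848891579]] [[434.93732463   0.         254.39414435]
 [  0.         434.93732463 191.71740905]
 [  0.           0.           1.        ]] 0.05475916615350094 0.9960784912109375
top [0.23629625 0.03191402 1.39250475] [[-0.02339730444798078, -0.9801917714165174, 0.19666381820741252], [-0.9997235115257028, 0.022479993690831247, -0.006895678819237749], [0.002338086244430576, -0.1967707832250761, -0.980446730945493]] [[457.75924913   0.         258.52735082]
 [  0.         457.75924913 190.75161132]
 [  0.           0.           1.        ]] 0.007082809767912432 0.9960581461588541
wrist [0.07829046 0.54950788 0.38440769] [[0.2869597420127939, 0.9150390433089928, 0.2834742592972302], [0.9579417251495475, -0.2736977990922296, -0.08623900503587353], [-0.0013257757949933274, 0.2962989436232131, -0.9550943295435841]] [[268.04955739   0.         257.03979957]
 [  0.         268.04955739 191.66519923]
 [  0.           0.           1.        ]] -0.05699578493344822 0.996124267578125
```

View pics/scene0.png

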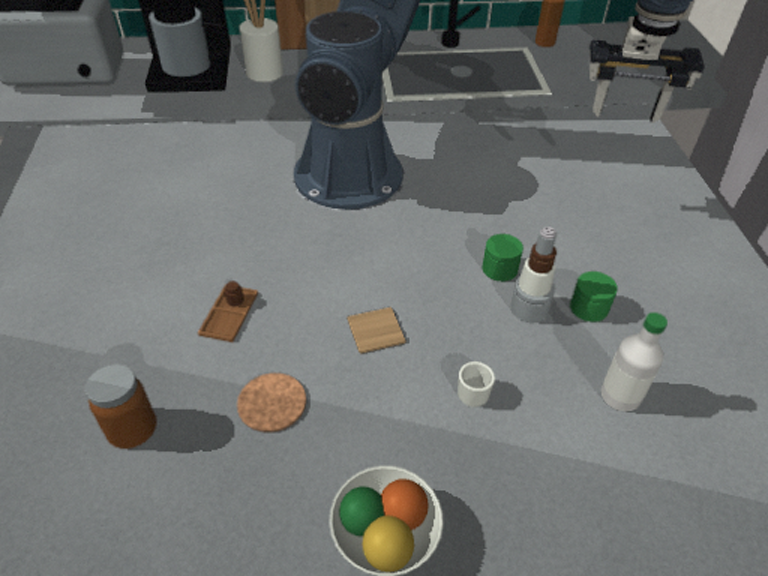

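View pics/top0.png

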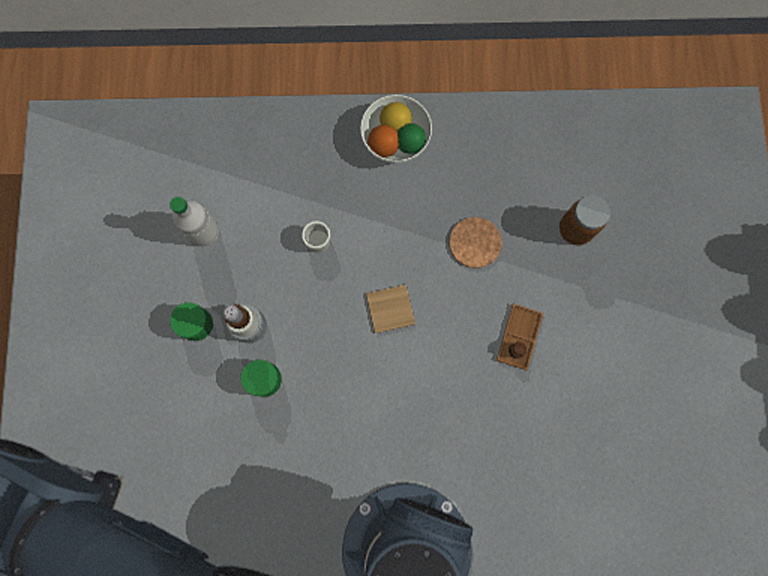

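View pics/wrist0.png

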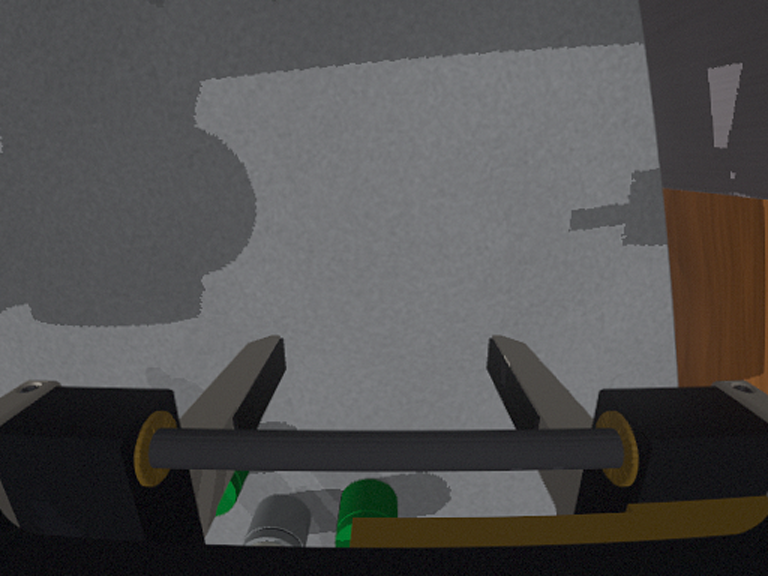

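The scene view (x1.5 pixels) shows the pile at about (540,270), flanked by green canisters at (503,257) and (594,296). The lone cup is at (476,383), the coaster at (376,330), the trivet at (272,402), the tray at (229,312) with the pepper at (235,294), the soap at (632,370) and the jar at (122,408). Next I'll measure these from depth.

Run:
```python
from h import *
import pickle
from scipy.optimize import least_squares
S=pickle.load(open('scene0.pkl','rb'));T=pickle.load(open('top0.pkl','rb'))
cs,ct=cloud(S),cloud(T)
def fit(p,r):
    f=least_squares(lambda x:np.hypot(p[:,0]-x[0],p[:,1]-x[1])-r,p[:,:2].mean(0),loss='soft_l1',f_scale=.002)
    return f.x, np.sqrt(np.mean(f.fun**2))
for n,c,pc in(('S',S,cs),('T',T,ct)):
    m=np.isfinite(pc[...,0])
    for nm,uv in dict(pile=(540,270),lone=(476,383),coast=(376,330),triv=(272,402),tray=(222,322),pepper=(235,294),soap=(630,385),jar=(122,415)).items():
        g=deep(S,np.array(uv)/1.5)[0]
        q=pc[m&(np.hypot(pc[...,0]-g[0],pc[...,1]-g[1])<.09)]
        hz=np.histogram(q[:,2],bins=np.arange(-.02,.24,.01))[0]
        print(n,nm,np.round(g,3),hz)
```

```text
S pile [0.459 0.3   0.12 ] [   0  502 1477   86   90   91   99   76  174   60   66   61   66   94
   51   51   85   50   34   36   55   34    0    0    0]
S lone [0.601 0.175 0.006] [   0  851 2022   84  104  104  139   84    0    0    0    0    0    0
    0    0    0    0    0    0    0    0    0    0    0]
S coast [0.477 0.019 0.011] [   0  560 1991  195    0    0    0    0    0    0    0    0    0    0
    0    0    0    0    0    0    0    0    0    0    0]
S triv [ 0.61  -0.161  0.007] [   0  917 2487  313    0    0    0    0    0    0    0    0    0    0
    0    0    0    0    0    0    0    0    0    0    0]
S tray [ 0.433 -0.252  0.009] [   0  564 1978  117   26   52   52    1    0    0    0    0    0    0
    0    0    0    0    0    0    0    0    0    0    0]
S pepper [ 0.392 -0.228  0.036] [   0  507 1747  119   26   52   52    1    0    0    0    0    0    0
    0    0    0    0    0    0    0    0    0    0    0]
S soap [0.67  0.391 0.073] [   0 1028 2098   72   66   79   79   78   80   91   89   94   90  117
  181  150   85   46   52   39   64  103    0    0    0]
S j
[... 707 characters left out ...]
  0    0    0
    0    0    0    0    0    0    0    0    0    0    0]
T tray [ 0.433 -0.252  0.009] [   0 1132 1343   85    9   36   50    1    0    0    0    0    0    0
    0    0    0    0    0    0    0    0    0    0    0]
T pepper [ 0.392 -0.228  0.036] [   0 1149 1377   87    9   36   50    1    0    0    0    0    0    0
    0    0    0    0    0    0    0    0    0    0    0]
T soap [0.67  0.391 0.073] [   2 1033  730   23   21   26   24   25   27   26   34   30   29   57
  105   87   37   16   15    6   60   38    0    0    0]
T jar [ 0.666 -0.362  0.086] [   1 1030  604   27   29   30   26   36   29   32   52   84   17  266
  146    0    0    0    0    0    0    0    0    0    0]
```

Run:
```python
from h import *
import pickle
S=pickle.load(open('scene0.pkl','rb'));T=pickle.load(open('top0.pkl','rb'))
def cr(c,x0,y0,x1,y1,f):return cv2.resize(c['image'][y0:y1,x0:x1,::-1],None,fx=f,fy=f,interpolation=cv2.INTER_CUBIC)
cv2.imwrite('pics/pileS.png',cr(S,310,140,450,290,4))
cv2.imwrite('pics/pileT.png',cr(T,90,120,230,290,3.5))
cv2.imwrite('pics/placeT.png',cr(T,240,130,370,260,4))
```

```text
(no output)
```

View pics/pileS.png

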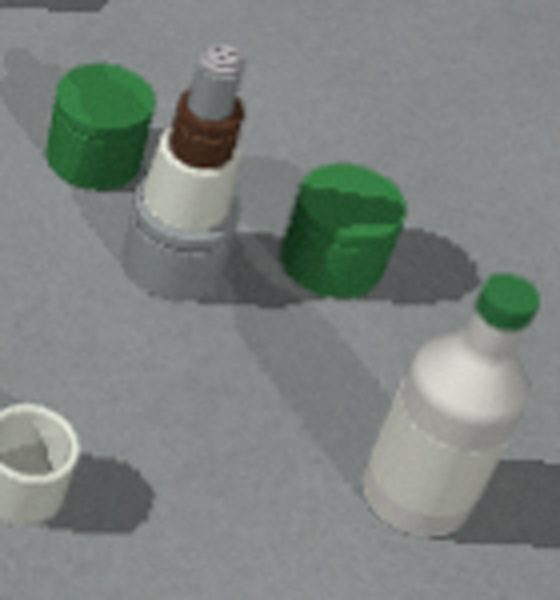

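View pics/pileT.png

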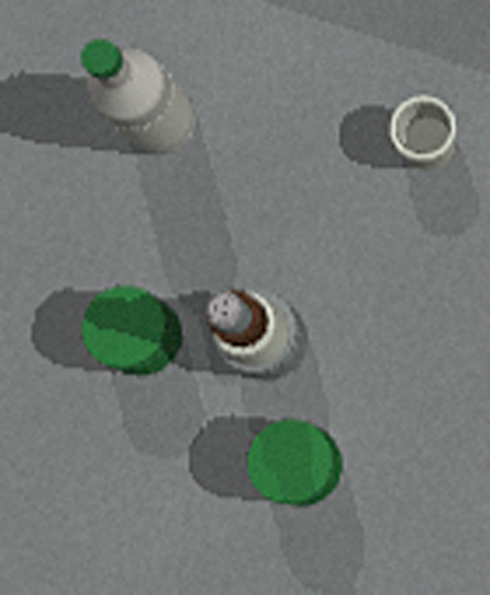

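View pics/placeT.png

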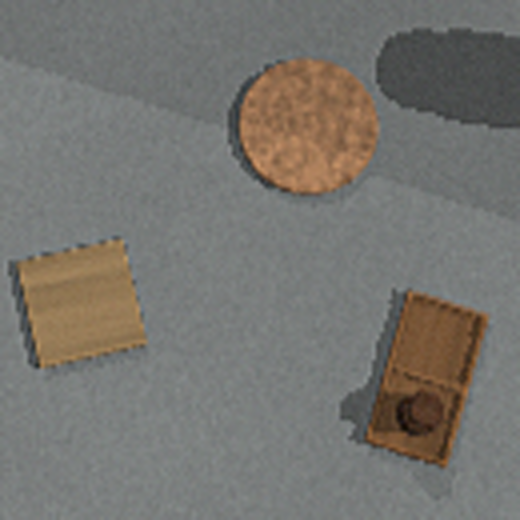

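```bash
cat > ana.py <<'E'
from h import *
import pickle
from scipy.optimize import least_squares
def fit(p,r):
    def fn(x):
        f=np.hypot(p[:,0]-x[0],p[:,1]-x[1])-r
        return f
    f=least_squares(fn,p[:,:2].mean(0)+0,loss='soft_l1',f_scale=.002)
    return f.x, np.sqrt(np.mean(f.fun**2))
def side(pc,g,rad,z0,z1,r):
    m=np.isfinite(pc[...,0])&(np.hypot(pc[...,0]-g[0],pc[...,1]-g[1])<rad)&(pc[...,2]>z0)&(pc[...,2]<z1)
    p=pc[m]; 
    if len(p)<8: return None
    x,e=fit(p,r); return np.round(x,4),round(e,4),len(p)
E
python3 - <<'E'
from ana import *
S=pickle.load(open('scene0.pkl','rb'));T=pickle.load(open('top0.pkl','rb'))
cs,ct=cloud(S),cloud(T)
g=(.452,.304)
for n,pc in(('S',cs),('T',ct)):
    print(n,'can',side(pc,g,.05,.008,.058,.035))
    print(n,'cup lo',side(pc,g,.045,.066,.086,.0278),'hi',side(pc,g,.045,.090,.108,.0265))
    print(n,'pot',side(pc,g,.04,.116,.144,.021))
    print(n,'shaker',side(pc,g,.04,.152,.180,.014))
    # tops: centroid of top disc
    for nm,z,rr in(('potlid',.148,.03),('shtop',.191,.03),('canlid',.062,.05),('cupbase',.112,.04)):
        m=np.isfinite(pc[...,0])&(np.hypot(pc[...,0]-g[0],pc[...,1]-g[1])<rr)&(abs(pc[...,2]-z)<.004)
        p=pc[m]; print(n,nm,len(p),p.mean(0).round(4),p.min(0).round(4),p.max(0).round(4))
    print(n,'lone out',side(pc,(.59,.175),.05,.01,.046,.0275))
    m=np.isfinite(pc[...,0])&(np.hypot(pc[...,0]-.59,pc[...,1]-.175)<.05)&(pc[...,2]>.0465); p=pc[m]; print('rim',len(p),fit(p,.0265),p[:,2].mean())
    print(n,'pepper',side(pc,(.385,-.225),.03,.015,.04,.016))
    print(n,'soap',side(pc,(.65,.39),.06,.01,.1,.032),'jar',side(pc,(.65,-.36),.07,.01,.08,.038))
    for a in((.39,.36),(.50,.25),(.47,.38),(.38,.28)):
        print(n,'green',a,side(pc,a,.06,.008,.058,.035))
E
```

```text
S can (array([0.4391, 0.3064]), np.float64(0.0012), 331)
S cup lo (array([0.4382, 0.3052]), np.float64(0.0016), 132) hi (array([0.4379, 0.3047]), np.float64(0.0013), 113)
S pot (array([0.4384, 0.3049]), np.float64(0.0014), 138)
S shaker (array([0.4375, 0.304 ]), np.float64(0.0016), 98)
S potlid 93 [0.4482 0.3014 0.1483] [0.4245 0.2833 0.1444] [0.4626 0.326  0.1517]
S shtop 51 [0.4406 0.3025 0.1908] [0.4304 0.2916 0.1873] [0.4521 0.3139 0.1943]
S canlid 135 [0.4581 0.2999 0.0625] [0.4158 0.2712 0.0581] [0.4762 0.3403 0.066 ]
S cupbase 86 [0.451  0.2983 0.1122] [0.4147 0.279  0.108 ] [0.4665 0.3305 0.1159]
S lone out (array([0.622 , 0.1645]), np.float64(0.0021), 214)
rim 110 (array([0.6177329 , 0.16560394]), np.float64(0.0017920053790430764)) 0.05046187315303965
S pepper (array([ 0.3762, -0.2327]), np.float64(0.0021), 99)
S soap (array([0.6414, 0.4056]), np.float64(0.0011), 728) jar (array([ 0.6315, -0.3765]), np.float64(0.0011), 683)
S green (0.39, 0.36) (array([0.4488, 0.4157]), np.float64(0.0014), 27)
S green (0.5, 0.25) (array([0.4395, 0.3067]), np.float64(0.0012), 205)
S green (0.
[... 652 characters left out ...]
657]
T cupbase 65 [0.4306 0.2959 0.1116] [0.4132 0.28   0.1083] [0.4609 0.3272 0.1158]
T lone out (array([0.616 , 0.1633]), np.float64(0.0041), 92)
rim 55 (array([0.61705541, 0.16628719]), np.float64(0.001571574915830603)) 0.049535558128965804
T pepper (array([ 0.3782, -0.2342]), np.float64(0.002), 50)
T soap (array([0.6416, 0.4056]), np.float64(0.0014), 236) jar (array([ 0.6324, -0.3765]), np.float64(0.001), 209)
T green (0.39, 0.36) (array([0.4084, 0.3634]), np.float64(0.0093), 101)
T green (0.5, 0.25) (array([0.478, 0.251]), np.float64(0.006), 15)
T green (0.47, 0.38) (array([0.4474, 0.4175]), np.float64(0.0095), 133)
T green (0.38, 0.28) (array([0.3826, 0.274 ]), np.float64(0.0121), 120)
```

The pile stands at about (0.439, 0.3055). Its four layers agree within 2 mm and the heights match the nominal ones. The lone cup's rim is at about (0.6174, 0.166) at z 0.050, and the green cans are at about (0.447, 0.416) and (0.335, 0.272). Next I'll fit the flat places by silhouette.

```bash
cat > sil.py <<'E'
from ana import *
from scipy.optimize import minimize
S=pickle.load(open('scene0.pkl','rb'));T=pickle.load(open('top0.pkl','rb'))
def mask(c,g,rad,smin=70):
    hsv=cv2.cvtColor(c['image'],cv2.COLOR_RGB2HSV)
    b=((hsv[...,1]>smin)).astype(np.uint8)
    pc=onz(c,np.stack(np.meshgrid(np.arange(512),np.arange(384)),-1).reshape(-1,2),0.008).reshape(384,512,3)
    b[np.hypot(pc[...,0]-g[0],pc[...,1]-g[1])>rad]=0
    n,l,st,_=cv2.connectedComponentsWithStats(b); k=1+np.argmax(st[1:,4]); return (l==k).astype(np.uint8)
def outline(kind,x,y,yaw):
    if kind=='triv': a=np.linspace(0,2*np.pi,60);o=.055*np.c_[np.cos(a),np.sin(a)];h=.008
    if kind=='coast': o=.0425*np.array([[1,1],[-1,1],[-1,-1],[1,-1]]);h=.008
    if kind=='tray': o=np.array([[.0315,.032],[-.0905,.032],[-.0905,-.032],[.0315,-.032]]);h=.009
    if kind=='cup':
        a=np.linspace(0,2*np.pi,60);u=np.c_[np.cos(a),np.sin(a)]
        return np.r_[np.c_[.026*u+[x,y],0*a],np.c_[.029*u+[x,y],0*a+.05]]
    c,s=np.cos(yaw),np.sin(yaw); o=o@np.array([[c,s],[-s,c]])+[x,y]
    return np.r_[np.c_[o,0*o[:,0]],np.c_[o,0*o[:,0]+h]]
def fitsil(kind,cams,g,rad,yaw0=0,masks=None):
    ms=masks or [mask(c,g,rad) for c in cams]
    def cost(p):
        t=0
        for c,m in zip(cams,ms):
            q=cv2.convexHull((proj(c,outline(kind,*p)).astype(np.float32)))
            F=4; im=np.zeros((384*F,512*F),np.uint8)
            cv2.fillConvexPoly(im,np.round(((q+.5)*F-.5)*16).astype(np.int32),1,shift=4)
            im=cv2.resize(im.astype(np.float32),(512,384),interpolation=cv2.INTER_AREA)
            t+=np.abs(im-m).sum()/m.sum()
        return t
    best=None
    r=minimize(cost,[g[0],g[1],yaw0],method='Nelder-Mead',options=dict(initial_simplex=[[g[0],g[1],yaw0],[g[0]+.01,g[1],yaw0],[g[0],g[1]+.01,yaw0],[g[0],g[1],yaw0+.2]],xatol=1e-4,fatol=1e-4))
    return r.x.round(4),round(r.fun,3)
E
python3 - <<'E'
from sil import *
for nm,g,rad,y0 in(('triv',(.60,-.16),.08,0),('coast',(.472,.02),.08,.2)):
    for lab,cs in(('S',[S]),('T',[T]),('ST',[S,T])): print(nm,lab,fitsil(nm,cs,g,rad,y0))
E
python3 - <<'E'
from sil import *
pc=cloud(T)
print(deep(T,[(240+447/4,130+330/4),(240+420/4,130+410/4)]))
pts=onz(T,[(240+a/4,130+b/4) for a,b in((409,291),(487,316),(446,465),(367,440))],.009);print(pts)
# empty end direction
ctr=pts[:,:2].mean(0); e=(pts[0]+pts[1]-pts[2]-pts[3])[:2]; e/=np.linalg.norm(e); g=ctr+e*.0295; yaw=np.arctan2(e[1],e[0]); print(ctr,g,yaw)
for lab,cs in(('S',[S]),('T',[T]),('ST',[S,T])): print('tray',lab,fitsil('tray',cs,g,.12,yaw))
E
```

```text
triv S (array([ 0.6047, -0.1622,  0.0481]), np.float64(0.05))
triv T (array([ 0.6052, -0.1622,  0.2012]), np.float64(0.047))
triv ST (array([ 0.6051, -0.1623,  0.0475]), np.float64(0.098))
coast S (array([0.4679, 0.0187, 0.1802]), np.float64(0.088))
coast T (array([0.4684, 0.0192, 0.2047]), np.float64(0.052))
coast ST (array([0.4685, 0.0191, 0.1987]), np.float64(0.142))
[[ 0.43996219 -0.26145075  0.00622026]
 [ 0.37495035 -0.22906359  0.04752244]]
[[ 0.47039667 -0.23365546  0.009     ]
 [ 0.44965592 -0.29212486  0.009     ]
 [ 0.33707731 -0.25357295  0.009     ]
 [ 0.35719676 -0.19518458  0.009     ]]
[ 0.40358167 -0.24363446] [ 0.43150172 -0.2531592 ] -0.3287628354065279
tray S (array([ 0.4323, -0.2535, -0.34  ]), np.float64(0.061))
tray T (array([ 0.4332, -0.2525, -0.3356]), np.float64(0.042))
tray ST (array([ 0.4328, -0.2527, -0.3363]), np.float64(0.109))
```

```bash
cat > plan.py <<'E'
from h import *
def plan(xyz,yawdeg,near=True):
    s=manip.read_state(); Rc=Rw(s['tool_rot']); p=np.array(s['tool_pos'])
    best=None
    for k in(0,1):
        th=np.radians(yawdeg+180*k); z=np.array([np.cos(th),np.sin(th),0]);x=np.array([0,0,-1.]);y=np.cross(z,x)
        Rt=np.c_[x,y,z]; rv=R.from_matrix(Rc.T@Rt).as_rotvec()
        if best is None or np.linalg.norm(rv)<np.linalg.norm(best): best=rv
    d=Rc.T@(np.array(xyz)-p)
    cur=np.degrees(np.arctan2(Rc[1,2],Rc[0,2]))
    print('t',round(s['time'],2),'pos',p.round(4),'jaw',round(cur,1),'q',np.round(s['q'],2),'gap',round(s['finger_gap']*93,1),'F',np.round(s['wrist_force'],1))
    print('-> shift',(d/.25).round(3),'turn',(best/np.radians(30)).round(3),'rows>=',np.linalg.norm(d)/.0625,np.degrees(np.linalg.norm(best))/10.7)
E
python3 -c "
from plan import *
plan((.439,.3055,.26),140)
plan((.439,.3055,.26),70.7)
print(Rw(manip.read_state()['tool_rot']).round(3))"
```

```text
t 0.15 pos [0.1576 0.5267 0.2322] jaw 73.3 q [ 1.2   0.35  1.65  0.    1.14 -0.08] gap 92.5 F [ 0.2 -0.3 -0.2]
-> shift [-0.111 -1.332 -0.525] turn [-2.222e+00 -1.000e-03 -1.000e-03] rows>= 5.744540816167139 6.229859023690013
t 0.15 pos [0.1576 0.5267 0.2322] jaw 73.3 q [ 1.2   0.35  1.65  0.    1.14 -0.08] gap 92.5 F [ 0.2 -0.3 -0.2]
-> shift [-0.111 -1.332 -0.525] turn [ 0.088 -0.002 -0.   ] rows>= 5.744540816167139 0.24681920749256242
[[-0.    -0.958  0.287]
 [-0.001  0.287  0.958]
 [-1.     0.    -0.001]]
```

```bash
python3 -m crank '[[[-0.2,0,0,0,0,0,1],[-0.2,-0.2,-0.08,0,0,0,1],[-0.2,-0.4,-0.16,0.03,0,0,1],[-0.2,-0.6,-0.24,0.06,0,0,1],[-0.2,-0.8,-0.32,0.09,0,0,1],[-0.2,-0.9,-0.36,0.09,0,0,1],[-0.2,-0.9,-0.36,0.09,0,0,1]]]' 20; python3 -c "
from plan import *
plan((.439,.3055,.26),70.7)"
```

```text
time: 1.02
tool_pos: [0.3483, 0.3751, 0.2821]
tool_rot: [3.013, 1.57, -2.039]
wrist_force: [-0.8, 0.4, 0.2]
finger_gap: 0.997
t 1.02 pos [0.3483 0.3751 0.2821] jaw 70.5 q [ 0.73  0.23  1.69 -0.    1.22 -0.5 ] gap 92.8 F [-0.8  0.4  0.2]
-> shift [ 0.089 -0.435 -0.141] turn [-0.007 -0.002 -0.   ] rows>= 1.8635484458547134 0.0204128442819946
```

```bash
python3 -m crank '[[[0.03,-0.22,-0.07,0,0,0,1],[0.06,-0.435,-0.14,0,0,0,1],[0.09,-0.435,-0.14,0,0,0,1],[0.09,-0.435,-0.14,0,0,0,1]]]'
python3 - <<'E'
from plan import *
plan((.4385,.305,.171),70.7)
c=grab('wrist'); save(c,'w1',f=1.5)
print(proj(c,[[.4385,.305,.191],[.4385,.305,.148],[.4385,.305,.112]]).round(1)*1.5)
E
```

```text
time: 1.52
tool_pos: [0.438, 0.3064, 0.259]
tool_rot: [2.554, 1.568, -2.498]
wrist_force: [-0.1, 0.7, -0.2]
finger_gap: 1.001
t 1.52 pos [0.438  0.3064 0.259 ] jaw 70.5 q [ 0.52  0.3   1.66 -0.    1.19 -0.71] gap 93.1 F [-0.1  0.7 -0.2]
-> shift [ 0.352 -0.004 -0.004] turn [-0.006 -0.004 -0.003] rows>= 1.407788925112849 0.0224693849960419
[[385.65 312.3 ]
 [385.8  290.1 ]
 [385.8  276.  ]]
```

View pics/w1.png

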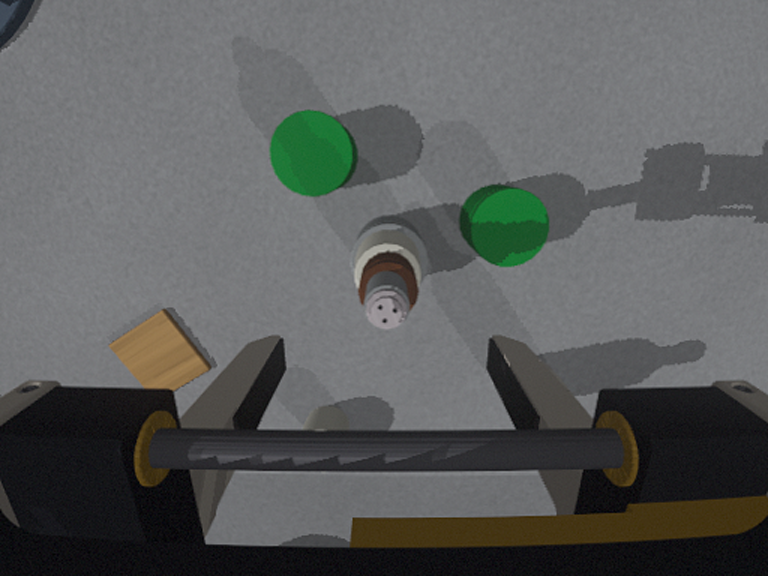

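The wrist picture shows the shaker top at (386,313), which matches the projected prediction of (385.7,312.3). It is centred between the fingers, so I'll go down and grip.

```bash
python3 -m crank '[[[0.12,-0.004,-0.004,0,0,0,1],[0.24,-0.004,-0.004,0,0,0,1],[0.31,-0.004,-0.004,0,0,0,1],[0.352,-0.004,-0.004,0,0,0,1],[0.352,-0.004,-0.004,0,0,0,0.6],[0.352,-0.004,-0.004,0,0,0,0.4],[0.352,-0.004,-0.004,0,0,0,0.36]]]' 15
python3 - <<'E'
from plan import *
plan((.4385,.305,.171),70.7)
E
```

```text
time: 2.45
tool_pos: [0.4387, 0.3056, 0.1722]
tool_rot: [2.928, 1.57, -2.124]
wrist_force: [0.3, -0.4, -0.0]
finger_gap: 0.728
t 2.45 pos [0.4387 0.3056 0.1722] jaw 70.6 q [ 0.52  0.4   1.75 -0.    1.   -0.71] gap 67.7 F [ 0.3 -0.4 -0. ]
-> shift [ 0.005 -0.    -0.002] turn [-0.005 -0.001 -0.   ] rows>= 0.02155782771179797 0.013267923300039957
```

```bash
python3 -m crank '[[[0.005,0,0,0,0,0,0.2],[0.005,0,0,0,0,0,0.2],[0.005,0,0,0,0,0,0.2],[0.005,0,0,0,0,0,0.2],[0.005,0,0,0,0,0,0.2],[0.005,0,0,0,0,0,0.2],[0.005,0,0,0,0,0,0.2],[0.005,0,0,0,0,0,0.2]]]' 15
python3 - <<'E'
from plan import *
plan((.4328,-.2530,.30),70.7)
E
```

```text
time: 3.45
tool_pos: [0.4387, 0.3056, 0.171]
tool_rot: [2.955, 1.57, -2.097]
wrist_force: [0.4, -0.2, -1.2]
finger_gap: 0.297
t 3.45 pos [0.4387 0.3056 0.171 ] jaw 70.6 q [ 0.52  0.4   1.75 -0.    0.99 -0.71] gap 27.6 F [ 0.4 -0.2 -1.2]
-> shift [-0.515 -0.721 -2.115] turn [-0.005 -0.001 -0.   ] rows>= 9.173241092091159 0.013126427983143495
```

```bash
python3 -m crank '[[[-0.04,0,0,0,0,0,0.2],[-0.12,0,0,0,0,0,0.2],[-0.22,0,0,0,0,0,0.2],[-0.32,-0.05,-0.1,0,0,0,0.2],[-0.36,-0.1,-0.24,0,0,0,0.2],[-0.36,-0.15,-0.4,0,0,0,0.2],[-0.36,-0.2,-0.56,0,0,0,0.2],[-0.36,-0.25,-0.72,0,0,0,0.2],[-0.36,-0.3,-0.88,0,0,0,0.2],[-0.36,-0.34,-1,0,0,0,0.2]]]'
python3 - <<'E'
from plan import *
plan((.4328,-.2530,.26),70.7)
E
```

```text
time: 4.7
tool_pos: [0.4355, 0.0401, 0.2618]
tool_rot: [-2.186, 1.57, -0.955]
wrist_force: [-0.3, -0.0, -1.1]
finger_gap: 0.297
t 4.7 pos [0.4355 0.0401 0.2618] jaw 70.5 q [-0.01  0.11  1.89 -0.    1.14 -1.24] gap 27.6 F [-0.3 -0.  -1.1]
-> shift [ 0.008 -0.381 -1.109] turn [-0.006 -0.001  0.001] rows>= 4.690361642499039 0.016563430223653045
```

```bash
python3 -m crank '[[[0,-0.04,-0.12,0,0,0,0.2],[0,-0.1,-0.28,0,0,0,0.2],[0,-0.15,-0.44,0,0,0,0.2],[0,-0.2,-0.6,0,0,0,0.2],[0,-0.26,-0.76,0,0,0,0.2],[0,-0.31,-0.9,0,0,0,0.2],[0,-0.34,-1,0,0,0,0.2],[0.2,-0.34,-1,0,0,0,0.2],[0.3,-0.34,-1,0,0,0,0.2],[0.3,-0.34,-1,0,0,0,0.2]]]'
python3 - <<'E'
from plan import *
plan((.4328,-.2530,.075),70.7)
E
```

```text
time: 5.95
tool_pos: [0.4317, -0.2236, 0.1863]
tool_rot: [1.477, 1.569, 2.708]
wrist_force: [1.2, 0.7, -0.6]
finger_gap: 0.299
t 5.95 pos [ 0.4317 -0.2236  0.1863] jaw 70.5 q [-0.57  0.29  1.86 -0.    0.99 -1.8 ] gap 27.8 F [ 1.2  0.7 -0.6]
-> shift [ 0.445 -0.044 -0.109] turn [-0.006  0.    -0.004] rows>= 1.842013903842391 0.02002965218013148
```

```bash
python3 -m crank '[[[0.03,-0.044,-0.109,0,0,0,0.2],[0.15,-0.044,-0.109,0,0,0,0.2],[0.28,-0.044,-0.109,0,0,0,0.2],[0.38,-0.044,-0.109,0,0,0,0.2],[0.445,-0.044,-0.109,0,0,0,0.2],[0.445,-0.044,-0.109,0,0,0,0.2],[0.445,-0.044,-0.109,0,0,0,0.2]]]'
python3 - <<'E'
from ana import *
from plan import *
plan((.4328,-.2530,.0285),70.7)
S=grab('scene');T=grab('top')
for n,c in(('S',S),('T',T)):
    print(n,side(cloud(c),(.4328,-.253),.035,.05,.062,.014))
    m=proj(c,[[.4328,-.253,.052]])[0].astype(int); save(c,'sh_'+n,(m[0]-50,m[1]-50,m[0]+50,m[1]+50),5)
E
```

```text
time: 6.82
tool_pos: [0.4334, -0.2533, 0.0762]
tool_rot: [2.256, 1.57, -2.796]
wrist_force: [0.1, -0.3, -0.7]
finger_gap: 0.299
t 6.83 pos [ 0.4334 -0.2533  0.0762] jaw 70.5 q [-0.62  0.49  1.9  -0.    0.75 -1.85] gap 27.8 F [ 0.1 -0.3 -0.7]
-> shift [0.191 0.003 0.   ] turn [-0.006 -0.001 -0.001] rows>= 0.7628894216583043 0.01644800317102262
S (array([ 0.4331, -0.2545]), np.float64(0.001), 19)
T None
```

View pics/sh_S.png

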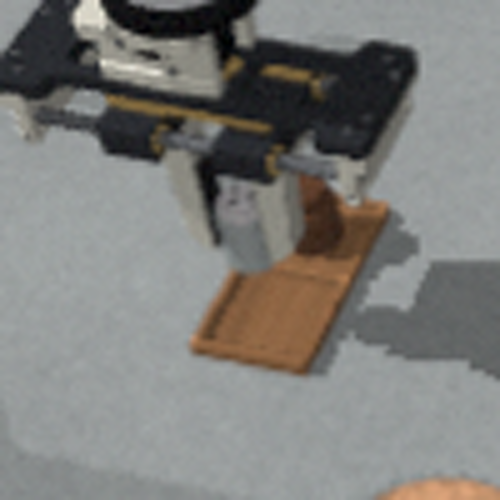

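View pics/sh_T.png

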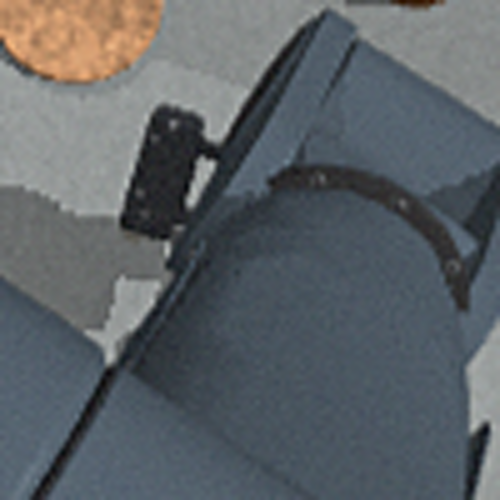

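The scene view shows the shaker held over the empty place, fitted at (0.4331,-0.2545) against the scene-camera tray fit of (0.4323,-0.2535). The top view is blocked by the arm. I'll lower it.

```bash
python3 -m crank '[[[0.06,0.003,0,0,0,0,0.2],[0.12,0.002,0.002,0,0,0,0.2],[0.16,0.002,0.002,0,0,0,0.2],[0.175,0.002,0.002,0,0,0,0.2],[0.182,0.002,0.002,0,0,0,0.2],[0.186,0.002,0.002,0,0,0,0.2],[0.186,0.002,0.002,0,0,0,0.2]]]'
python3 - <<'E'
from plan import *
plan((.4328,-.2530,.0280),70.7)
E
```

```text
time: 7.8
tool_pos: [0.4331, -0.2527, 0.0298]
tool_rot: [-3.089, 1.57, -1.858]
wrist_force: [0.9, -1.1, -1.3]
finger_gap: 0.299
t 7.8 pos [ 0.4331 -0.2527  0.0298] jaw 70.5 q [-0.62  0.58  1.91 -0.    0.65 -1.85] gap 27.8 F [ 0.9 -1.1 -1.3]
-> shift [ 0.007  0.001 -0.002] turn [-0.006 -0.001  0.   ] rows>= 0.028934704314601628 0.016649211286542086
```

```bash
python3 -m crank '[[[0.003,0,-0.001,0,0,0,0.2],[0.006,0,-0.001,0,0,0,0.2],[0.008,0,-0.001,0,0,0,0.2],[0.008,0,-0.001,0,0,0,0.2]]]'
```

```text
time: 8.3
tool_pos: [0.433, -0.2529, 0.0277]
tool_rot: [3.121, 1.57, -1.931]
wrist_force: [0.2, -0.3, -0.3]
finger_gap: 0.295
```

```bash
python3 -m crank '[[[0.002,0,0,0,0,0,0.2],[0.003,0,0,0,0,0,0.2],[0.003,0,0,0,0,0,0.2]]]'
```

```text
time: 8.68
tool_pos: [0.4331, -0.2529, 0.0276]
tool_rot: [-2.912, 1.57, -1.681]
wrist_force: [-2.9, 1.4, 10.5]
finger_gap: 0.295
```

```bash
python3 -m crank '[[[-0.001,0,0,0,0,0,0.2],[-0.001,0,0,0,0,0,0.2],[-0.001,0,0,0,0,0,0.38],[-0.001,0,0,0,0,0,0.45],[-0.001,0,0,0,0,0,0.45],[-0.001,0,0,0,0,0,0.45],[-0.001,0,0,0,0,0,0.45]]]'
python3 - <<'E'
from plan import *
plan((.4328,-.2530,.12),70.7)
E
```

```text
time: 9.55
tool_pos: [0.4331, -0.2529, 0.0279]
tool_rot: [-2.893, 1.57, -1.663]
wrist_force: [-0.4, 0.3, 0.7]
finger_gap: 0.45
t 9.55 pos [ 0.4331 -0.2529  0.0279] jaw 70.5 q [-0.62  0.58  1.91 -0.    0.65 -1.85] gap 41.8 F [-0.4  0.3  0.7]
-> shift [-0.369  0.001 -0.001] turn [-0.006 -0.001  0.   ] rows>= 1.4742964540511654 0.016161471396491052
```

Now I'll rise straight up, then travel back over the pile.

```bash
python3 -m crank '[[[-0.05,0,0,0,0,0,0.45],[-0.15,0,0,0,0,0,0.45],[-0.3,0,0,0,0,0,0.6],[-0.5,0,0,0,0,0,0.7],[-0.6,0,0,0,0,0,0.75],[-0.6,0,0,0,0,0,0.75]]]'
python3 - <<'E'
from plan import *
plan((.4388,.3054,.215),70.7)
c=grab('scene'); m=proj(c,[[.4328,-.253,.03]])[0].astype(int); save(c,'sh2',(m[0]-40,m[1]-40,m[0]+40,m[1]+40),6)
w=grab('wrist'); save(w,'sh2w',f=1.5)
from ana import *
print(side(cloud(c),(.4328,-.253),.03,.012,.036,.014))
pc=cloud(w); print(side(pc,(.4328,-.253),.03,.012,.036,.014))
m=np.isfinite(pc[...,0])&(np.hypot(pc[...,0]-.4328,pc[...,1]+.253)<.03)&(pc[...,2]>.044)&(pc[...,2]<.052);print(pc[m].mean(0),m.sum())
E
```

```text
time: 10.3
tool_pos: [0.4338, -0.2533, 0.1802]
tool_rot: [-1.946, 1.566, -0.715]
wrist_force: [-0.3, 0.2, -0.3]
finger_gap: 0.742
t 10.3 pos [ 0.4338 -0.2533  0.1802] jaw 70.5 q [-0.62  0.33  1.83 -0.    0.98 -1.85] gap 69.0 F [-0.3  0.2 -0.3]
-> shift [-0.146  0.725  2.114] turn [-0.006 -0.003  0.008] rows>= 8.957499335193242 0.028808627970622062
(array([ 0.4326, -0.2541]), np.float64(0.0025), 75)
(array([ 0.4326, -0.2533]), np.float64(0.0001), 94)
[ 0.43175103 -0.25337984  0.04709519] 302
```

View pics/sh2.png

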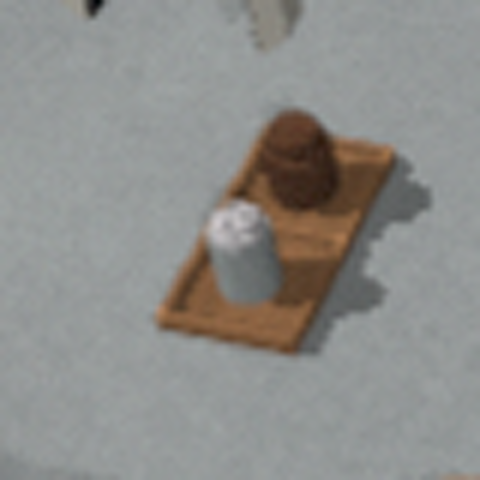

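View pics/sh2w.png

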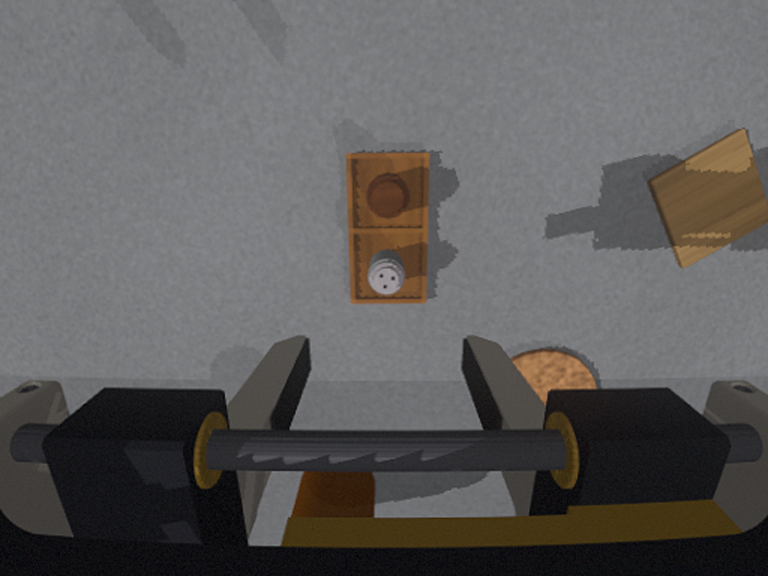

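The shaker stands upright in the empty place, with its top at (386,272) in the wrist view between tray walls x 350–428. The wrist fit is (0.4326,-0.2533). Now back to the pile for the pot.

```bash
python3 -m crank '[[[-0.15,0.1,0.2,0,0,0,0.75],[-0.15,0.17,0.42,0,0,0,0.75],[-0.15,0.24,0.64,0,0,0,0.75],[-0.15,0.31,0.86,0,0,0,0.75],[-0.15,0.35,1,0,0,0,0.75]]]'; python3 -m crank '[[[0,0.08,0.22,0,0,0,0.75],[0,0.15,0.44,0,0,0,0.75],[0,0.22,0.66,0,0,0,0.75],[0,0.3,0.88,0,0,0,0.75],[0,0.34,1,0,0,0,0.75],[0,0.34,1,0,0,0,0.75]]]'
python3 - <<'E'
from plan import *
plan((.4388,.3054,.215),70.7)
E
```

```text
time: 11.02
tool_pos: [0.4328, 0.0144, 0.2139]
tool_rot: [1.918, 1.568, -3.133]
wrist_force: [0.1, -0.4, 0.5]
finger_gap: 0.755
time: 11.78
tool_pos: [0.4348, 0.2798, 0.2124]
tool_rot: [2.135, 1.566, -2.913]
wrist_force: [0.5, -0.6, -0.8]
finger_gap: 0.754
t 11.78 pos [0.4348 0.2798 0.2124] jaw 70.8 q [ 0.48  0.32  1.76  0.    1.07 -0.75] gap 70.1 F [ 0.5 -0.6 -0.8]
-> shift [-0.011  0.019  0.102] turn [ 0.002 -0.005 -0.008] rows>= 0.4172319786221557 0.025660253643146665
```

```bash
python3 -m crank '[[[0,0.02,0.1,0,0,0,0.75],[0,0.02,0.1,0,0,0,0.75],[0,0.02,0.1,0,0,0,0.75]]]'
python3 - <<'E'
from plan import *
from ana import *
plan((.4388,.3054,.130),70.7)
w=grab('wrist'); save(w,'pot1',f=1.5); pc=cloud(w)
print('pot',side(pc,(.4388,.3054),.04,.118,.142,.021),'cup',side(pc,(.4388,.3054),.045,.066,.108,.0275))
m=np.isfinite(pc[...,0])&(np.hypot(pc[...,0]-.4388,pc[...,1]-.3054)<.04)&(pc[...,2]>.144)&(pc[...,2]<.155);p=pc[m];print(p.mean(0),p.min(0),p.max(0),m.sum())
E
```

```text
time: 12.15
tool_pos: [0.4381, 0.3038, 0.2118]
tool_rot: [2.236, 1.565, -2.813]
wrist_force: [-0.4, -0.3, -0.5]
finger_gap: 0.748
t 12.15 pos [0.4381 0.3038 0.2118] jaw 70.7 q [ 0.52  0.35  1.71  0.    1.09 -0.72] gap 69.6 F [-0.4 -0.3 -0.5]
-> shift [ 0.327 -0.002  0.008] turn [ 0.001 -0.007 -0.009] rows>= 1.3095903667644229 0.03193802370232368
pot (array([0.44  , 0.3062]), np.float64(0.0002), 260) cup (array([0.439 , 0.3063]), np.float64(0.0008), 481)
[0.43854592 0.30666015 0.1482903 ] [0.41861334 0.28588734 0.14402419] [0.46021876 0.32702462 0.1503629 ] 1735
```

View pics/pot1.png

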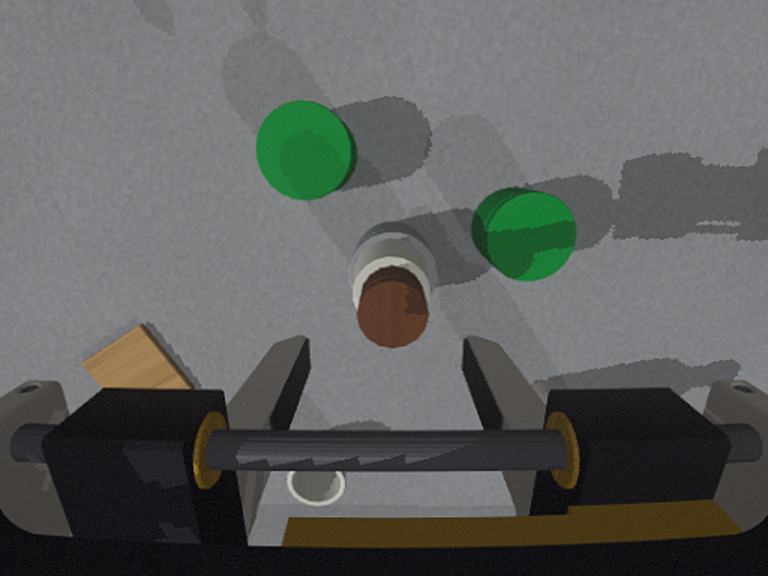

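The pot's lid is at (392,308) in the wrist view, about 1.5 mm off the jaw midline. The pot is at (0.4395,0.306). I'll go down and grip it.

```bash
python3 -m crank '[[[0.08,-0.002,0.011,0,0,0,0.75],[0.18,-0.002,0.011,0,0,0,0.75],[0.27,-0.002,0.011,0,0,0,0.75],[0.327,-0.002,0.011,0,0,0,0.75],[0.327,-0.002,0.011,0,0,0,0.75],[0.327,-0.002,0.011,0,0,0,0.5],[0.327,-0.002,0.011,0,0,0,0.35],[0.327,-0.002,0.011,0,0,0,0.35],[0.327,-0.002,0.011,0,0,0,0.35],[0.327,-0.002,0.011,0,0,0,0.35],[0.327,-0.002,0.011,0,0,0,0.35],[0.327,-0.002,0.011,0,0,0,0.35]]]' 15
python3 - <<'E'
from plan import *
plan((.4684,.0190,.14),70.7)
E
```

```text
time: 13.7
tool_pos: [0.4394, 0.3063, 0.1306]
tool_rot: [2.181, 1.566, -2.869]
wrist_force: [-0.6, -0.0, 5.6]
finger_gap: 0.448
t 13.7 pos [0.4394 0.3063 0.1306] jaw 70.7 q [ 0.52  0.46  1.78  0.    0.91 -0.71] gap 41.7 F [-0.6 -0.   5.6]
-> shift [-0.036 -0.489 -1.046] turn [ 0.    -0.005 -0.008] rows>= 4.622376984037205 0.026216107760837444
```

```bash
python3 -m crank '[[[-0.03,0,0,0,0,-0.004,0.35],[-0.1,0,0,0,-0.004,-0.008,0.35],[-0.2,0,0,0,-0.005,-0.008,0.35],[-0.26,-0.06,-0.12,0,-0.005,-0.008,0.35],[-0.26,-0.13,-0.28,0,-0.005,-0.008,0.35],[-0.26,-0.2,-0.44,0,-0.005,-0.008,0.35],[-0.26,-0.28,-0.6,0,-0.005,-0.008,0.35],[-0.26,-0.36,-0.76,0,-0.005,-0.008,0.35],[-0.2,-0.43,-0.9,0,-0.005,-0.008,0.35],[-0.1,-0.47,-1,0,-0.005,-0.008,0.35],[-0.05,-0.47,-1,0,-0.005,-0.008,0.35],[-0.05,-0.47,-1,0,-0.005,-0.008,0.35]]]'
python3 - <<'E'
from plan import *
plan((.4684,.0190,.06),70.7)
E
```

```text
time: 15.2
tool_pos: [0.4676, 0.0321, 0.1434]
tool_rot: [1.986, 1.57, -3.063]
wrist_force: [-0.5, 0.6, -0.4]
finger_gap: 0.449
t 15.2 pos [0.4676 0.0321 0.1434] jaw 70.7 q [-0.03  0.33  1.94 -0.    0.87 -1.26] gap 41.7 F [-0.5  0.6 -0.4]
-> shift [ 0.334 -0.021 -0.048] turn [ 0.    -0.001 -0.001] rows>= 1.351296045407605 0.003869230512808326
```

```bash
python3 -m crank '[[[0.06,-0.021,-0.048,0,0,0,0.35],[0.16,-0.021,-0.048,0,0,0,0.35],[0.26,-0.021,-0.048,0,0,0,0.35],[0.32,-0.021,-0.048,0,0,0,0.35],[0.36,-0.021,-0.048,0,0,0,0.35],[0.38,-0.021,-0.048,0,0,0,0.35],[0.4,-0.021,-0.048,0,0,0,0.35],[0.4,-0.021,-0.048,0,0,0,0.35]]]'
python3 - <<'E'
from plan import *
from ana import *
plan((.4684,.0190,.0266),70.7)
c=grab('scene'); m=proj(c,[[.4684,.019,.03]])[0].astype(int); save(c,'pot2',(m[0]-50,m[1]-50,m[0]+50,m[1]+50),5)
print(side(cloud(c),(.475,.019),.04,.026,.040,.021))
E
```

```text
time: 16.2
tool_pos: [0.4685, 0.019, 0.0434]
tool_rot: [1.99, 1.57, -3.059]
wrist_force: [0.2, -0.6, -0.9]
finger_gap: 0.447
t 16.2 pos [0.4685 0.019  0.0434] jaw 70.7 q [-0.06  0.51  1.99 -0.    0.64 -1.29] gap 41.6 F [ 0.2 -0.6 -0.9]
-> shift [ 0.067  0.    -0.   ] turn [ 0.    -0.001 -0.001] rows>= 0.2695212861967519 0.0037429914521118902
(array([0.4679, 0.0175]), np.float64(0.0043), 65)
```

View pics/pot2.png

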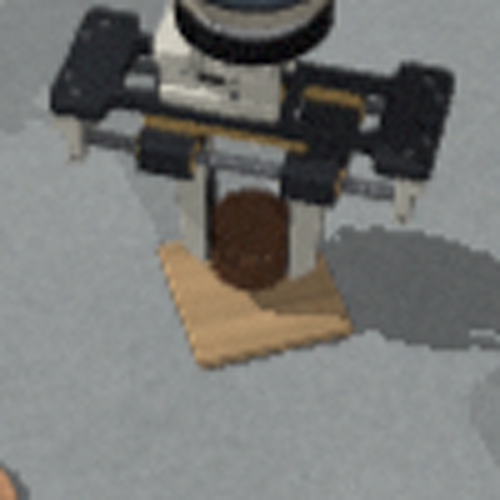

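The pot is held at (250,240) in the crop, 17 mm above the middle of the coaster. I'll lower it gently.

```bash
python3 -m crank '[[[0.03,0,0,0,0,0,0.35],[0.05,0,0,0,0,0,0.35],[0.059,0,0,0,0,0,0.35],[0.063,0,0,0,0,0,0.35],[0.067,0,0,0,0,0,0.35],[0.069,0,0,0,0,0,0.35],[0.069,0,0,0,0,0,0.35]]]'
```

```text
time: 17.12
tool_pos: [0.4687, 0.019, 0.0265]
tool_rot: [2.149, 1.571, -2.901]
wrist_force: [0.8, 0.5, -0.1]
finger_gap: 0.446
```

```bash
python3 -m crank '[[[0.002,0,0,0,0,0,0.35],[0.003,0,0,0,0,0,0.35],[0.003,0,0,0,0,0,0.35]]]'
```

```text
time: 17.5
tool_pos: [0.4688, 0.019, 0.0263]
tool_rot: [-2.436, 1.571, -1.201]
wrist_force: [-3.4, 0.6, 10.3]
finger_gap: 0.449
```

```bash
python3 -m crank '[[[-0.001,0.001,0,0,0,0,0.35],[-0.001,0.001,0,0,0,0,0.35],[-0.001,0.001,0,0,0,0,0.5],[-0.001,0.001,0,0,0,0,0.6],[-0.001,0.001,0,0,0,0,0.6],[-0.001,0.001,0,0,0,0,0.6],[-0.001,0.001,0,0,0,0,0.6]]]';  python3 -m crank '[[[-0.06,0,0,0,0,0,0.6],[-0.15,0,0,0,0,0,0.7],[-0.3,0,0,0,0,0,0.8],[-0.45,0,0,0,0,0,0.9],[-0.55,0,0,0,0,0,0.9],[-0.55,0,0,0,0,0,0.9]]]'
python3 - <<'E'
from plan import *
from ana import *
plan((.4390,.306,.19),70.7)
c=grab('scene'); m=proj(c,[[.4684,.019,.03]])[0].astype(int); save(c,'pot3',(m[0]-40,m[1]-40,m[0]+40,m[1]+40),6)
print(side(cloud(c),(.475,.019),.04,.014,.040,.021))
w=grab('wrist'); save(w,'pot3w',f=1.5); pc=cloud(w)
print('pot',side(pc,(.4688,.019),.04,.014,.038,.021))
m=np.isfinite(pc[...,0])&(np.hypot(pc[...,0]-.4688,pc[...,1]-.019)<.04)&(pc[...,2]>.04)&(pc[...,2]<.05);p=pc[m];print(p.mean(0),p.min(0),p.max(0),m.sum())
m=np.isfinite(pc[...,0])&(np.hypot(pc[...,0]-.4688,pc[...,1]-.019)<.075)&(pc[...,2]>.005)&(pc[...,2]<.012);p=pc[m]
print(cv2.minAreaRect((p[:,:2]*1000).astype(np.float32)))
E
```

```text
time: 18.38
tool_pos: [0.4685, 0.0191, 0.0266]
tool_rot: [-2.851, 1.571, -1.617]
wrist_force: [-0.2, -0.6, -0.1]
finger_gap: 0.603
time: 19.12
tool_pos: [0.4694, 0.0191, 0.1663]
tool_rot: [-1.337, 1.567, -0.103]
wrist_force: [0.2, 0.5, -0.4]
finger_gap: 0.897
t 19.12 pos [0.4694 0.0191 0.1663] jaw 70.7 q [-0.06  0.29  1.92 -0.    0.92 -1.29] gap 83.5 F [ 0.2  0.5 -0.4]
-> shift [-0.096  0.493  1.043] turn [0.001 0.002 0.008] rows>= 4.63156331651468 0.022468392347563416
(array([0.4677, 0.0177]), np.float64(0.0013), 97)
pot (array([0.4688, 0.0184]), np.float64(0.0002), 144)
[0.46758192 0.01874261 0.04403814] [ 0.44748051 -0.00205196  0.040157  ] [0.48893372 0.03906528 0.04646163] 1153
((469.1944274902344, 19.295047760009766), (85.09111785888672, 84.12793731689453), 11.720849990844727)
```

View pics/pot3w.png

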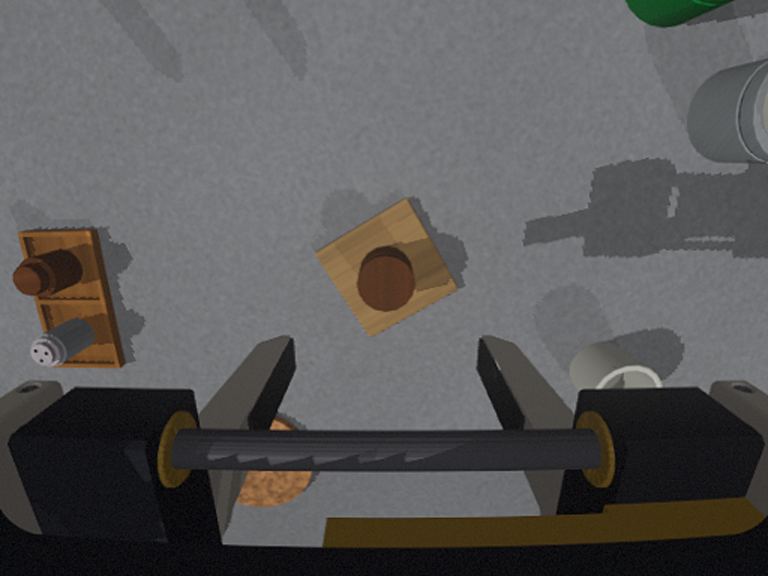

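The pot stands centred on the coaster: the wrist fit is (0.4688,0.0184) against the coaster at (0.469,0.019). Now the cup.

```bash
python3 -m crank '[[[-0.1,0.1,0.2,0,0,0,0.95],[-0.1,0.2,0.42,0,0,0,0.95],[-0.1,0.3,0.64,0,0,0,0.95],[-0.1,0.4,0.86,0,0,0,0.95],[-0.1,0.48,1,0,0.002,0.008,0.95],[-0.1,0.48,1,0,0.002,0.008,0.95],[-0.1,0.48,1,0,0.002,0.008,0.95]]]';  python3 - <<'E'
from plan import *
from ana import *
plan((.4390,.306,.16),70.7)
w=grab('wrist'); save(w,'cup1',f=1.5); pc=cloud(w)
print('cup',side(pc,(.4388,.3054),.045,.066,.108,.0275),'can',side(pc,(.4388,.3054),.05,.01,.058,.035))
m=np.isfinite(pc[...,0])&(np.hypot(pc[...,0]-.4388,pc[...,1]-.3054)<.04)&(pc[...,2]>.109)&(pc[...,2]<.118);p=pc[m];print(p.mean(0),p.min(0),p.max(0),m.sum())
E
```

```text
time: 20.1
tool_pos: [0.4372, 0.2941, 0.1881]
tool_rot: [2.055, 1.565, -2.993]
wrist_force: [-0.2, 0.1, 0.4]
finger_gap: 0.952
t 20.1 pos [0.4372 0.2941 0.1881] jaw 70.7 q [ 0.5   0.36  1.75  0.    1.03 -0.73] gap 88.5 F [-0.2  0.1  0.4]
-> shift [0.112 0.008 0.048] turn [ 0.001 -0.005 -0.01 ] rows>= 0.4892997633533891 0.030749151064906294
cup (array([0.439 , 0.3061]), np.float64(0.0008), 575) can (array([0.4405, 0.3071]), np.float64(0.0003), 288)
[0.43712185 0.30630136 0.11233393] [0.41262132 0.28061879 0.10901465] [0.4638866  0.33135442 0.11483934] 2405
```

View pics/cup1.png

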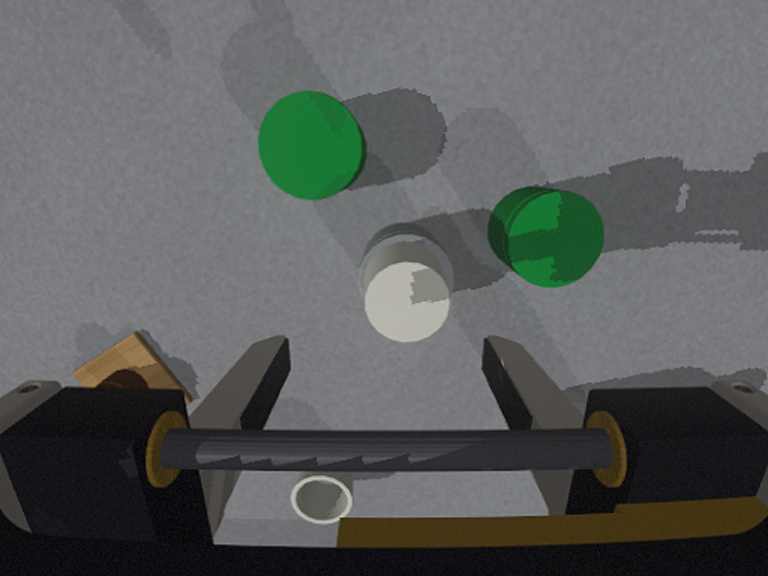

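The cup's base disc is at (407,300) in the wrist view, and the cup is at (0.4388,0.3061). I'll grip it with the tips about 20 mm above its rim.

```bash
python3 -m crank '[[[0.06,0.009,0.048,0,-0.005,-0.01,0.95],[0.16,0.009,0.048,0,-0.005,-0.01,0.95],[0.26,0.009,0.048,0,-0.005,-0.01,0.95],[0.34,0.009,0.048,0,-0.005,-0.01,0.95],[0.368,0.009,0.048,0,-0.005,-0.01,0.95],[0.368,0.009,0.048,0,-0.005,-0.01,0.95],[0.368,0.009,0.048,0,-0.005,-0.01,0.8]]]' ; python3 -c "
from plan import *
plan((.4388,.306,.096),70.7)"
```

```text
time: 21.02
tool_pos: [0.4392, 0.306, 0.0969]
tool_rot: [-0.793, 1.569, 0.441]
wrist_force: [0.9, 0.2, -0.1]
finger_gap: 0.886
t 21.02 pos [0.4392 0.306  0.0969] jaw 70.7 q [ 0.52  0.51  1.8  -0.    0.83 -0.71] gap 82.4 F [ 0.9  0.2 -0.1]
-> shift [ 0.004  0.001 -0.   ] turn [-0.001  0.002  0.002] rows>= 0.016042964885995707 0.00893162787269391
```

```bash
python3 -m crank '[[[0.003,0.001,0,0,0,0,0.5],[0.003,0.001,0,0,0,0,0.5],[0.003,0.001,0,0,0,0,0.5],[0.003,0.001,0,0,0,0,0.5],[0.003,0.001,0,0,0,0,0.5],[0.003,0.001,0,0,0,0,0.5],[0.003,0.001,0,0,0,0,0.5]]]' 25; python3 -c "
from plan import *
plan((.6174,.166,.20),70.7)"
```

```text
time: 21.9
tool_pos: [0.4391, 0.3061, 0.0964]
tool_rot: [-0.75, 1.569, 0.483]
wrist_force: [0.8, 0.7, 4.1]
finger_gap: 0.582
t 21.9 pos [0.4391 0.3061 0.0964] jaw 70.7 q [ 0.52  0.51  1.8  -0.    0.83 -0.71] gap 54.2 F [0.8 0.7 4.1]
-> shift [-0.414 -0.859 -0.292] turn [-0.001  0.003  0.003] rows>= 3.9896391033803775 0.011191059758865895
```

```bash
python3 -m crank '[[[-0.02,0,0,0,0,0,0.5],[-0.05,0,0,0,0,0,0.5],[-0.12,0,0,0,0,0,0.5],[-0.22,0,0,0,0,0,0.5],[-0.32,-0.05,-0.02,0,0,0,0.5],[-0.4,-0.15,-0.05,0,0,0,0.5],[-0.42,-0.28,-0.1,0,0,0,0.5],[-0.42,-0.41,-0.14,0,0,0,0.5],[-0.42,-0.54,-0.19,0,0,0,0.5],[-0.42,-0.66,-0.23,0,0,0,0.5],[-0.42,-0.77,-0.27,0,0,0,0.5],[-0.42,-0.77,-0.27,0,0,0,0.5]]]'
python3 - <<'E'
from plan import *
plan((.6174,.166,.12),70.7)
for n in('scene','top','wrist'): save(grab(n),'c2'+n,f=1.5)
E
```

```text
time: 23.4
tool_pos: [0.5991, 0.1775, 0.2023]
tool_rot: [-0.885, 1.568, 0.346]
wrist_force: [-0.1, -0.3, -1.1]
finger_gap: 0.585
t 23.4 pos [0.5991 0.1775 0.2023] jaw 70.6 q [ 0.21  0.51  1.48  0.    1.14 -1.02] gap 54.4 F [-0.1 -0.3 -1.1]
-> shift [ 0.329 -0.083 -0.019] turn [-0.005  0.003  0.004] rows>= 1.3617009083493574 0.019508828136504643
```

View pics/c2scene.png

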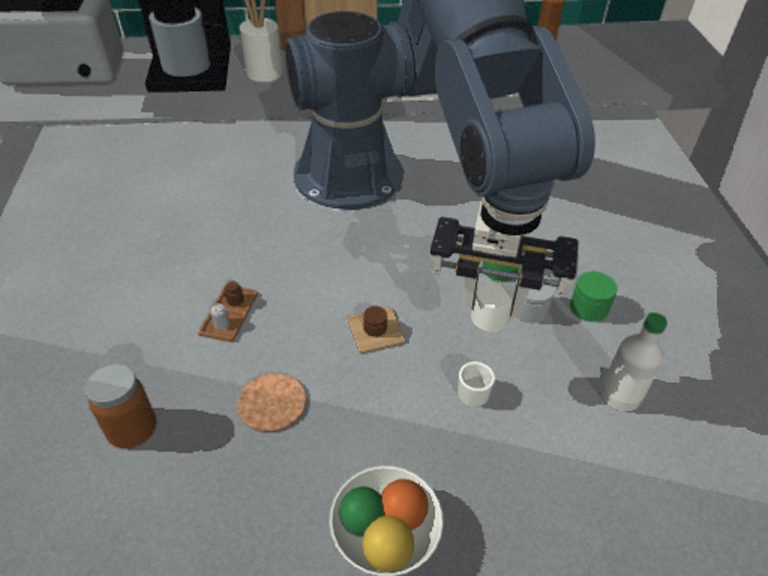

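View pics/c2top.png

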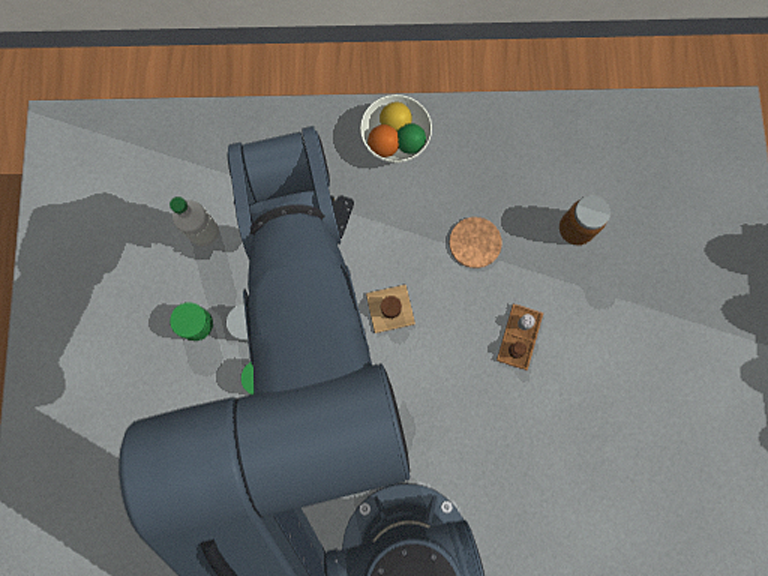

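View pics/c2wrist.png

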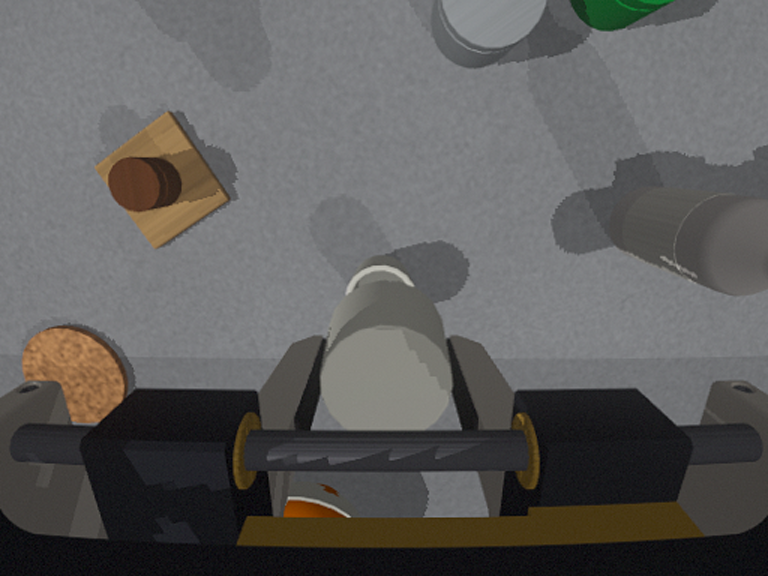

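The cup is held upright, and the lone cup is visible at (476,383) in the scene view. The top view is blocked by the arm. I'll refine the lone cup's position by silhouette before aligning.

Run:
```python
from sil import *
for n,c in(('S',S),('T',T),('S2',grab('scene'))):
    u,v=proj(c,[[.6174,.166,.03]])[0].astype(int)
    print(n,c['image'][v-20:v+21:2,u].max(1), c['image'][v,u-20:u+21:2].max(1))
    pc=cloud(c); hsv=cv2.cvtColor(c['image'],cv2.COLOR_RGB2HSV); im=c['image'].astype(int)
    warm=(im[...,0]-im[...,2])  # counter is bluish-gray, cup is warm
    b=(((warm>2))&(np.hypot(pc[...,0]-.6174,pc[...,1]-.166)<.06)).astype(np.uint8)
    b=cv2.morphologyEx(b,cv2.MORPH_OPEN,np.ones((2,2),np.uint8))
    k,l,st,_=cv2.connectedComponentsWithStats(b); l=(l==1+np.argmax(st[1:,4])).astype(np.uint8)
    h=cv2.convexHull(cv2.findNonZero(l)); m=np.zeros((384,512),np.uint8); cv2.fillConvexPoly(m,h,1)
    print(m.sum(),l.sum(),cv2.boundingRect(l),fitsil('cup',[c],(.6174,.166),.08,0,[m]))
```

```text
S [139 142 139 206 163 154 153 151 136 122 124 125 217 149 152 144 144 145
 136 141 142] [138 140 124 123 126 163 221 147 123 126 124 125 121 136 182 182 195  96
  92  95  93]
616 600 (306, 242, 25, 30) (array([ 0.6194,  0.1685, -0.057 ]), np.float64(0.045))
T [118 126 124 119 125 178 119  82 105 121 119 118 118 105 144  83 111 114
 110 112 113] [ 85  85  87  90  89 131 140 145 119 118 119 118 121 115 228 121 126 124
 118 129 128]
329 308 (202, 148, 20, 21) (array([0.6141, 0.1634, 0.1081]), np.float64(0.059))
S2 [153 154 152 220 178 166 164 162 144 133 131 130 227 162 162 157 159 155
 146 150 149] [152 150 136 132 134 177 230 160 137 132 131 139 131 147 192 193 212  99
  99  97  98]
1168 1001 (311, 185, 43, 37) (array([0.4619, 0.2361, 0.7859]), np.float64(0.554))
```

```bash
python3 - <<'E'
from sil import *
for n,c in(('S',S),('T',T),):
    pc=cloud(c); im=c['image'].astype(int)
    warm=(im[...,0]-im[...,2])
    b=(((warm>2))&(np.hypot(pc[...,0]-.6174,pc[...,1]-.166)<.06)).astype(np.uint8)
    k,l,st,_=cv2.connectedComponentsWithStats(b,connectivity=4); l=(l==1+np.argmax(st[1:,4])).astype(np.uint8)
    h=cv2.convexHull(cv2.findNonZero(l)); m=np.zeros((384,512),np.uint8); cv2.fillConvexPoly(m,h,1)
    print(m.sum(),l.sum(),cv2.boundingRect(l),fitsil('cup',[c],(.6174,.166),.08,0,[m]))
E
python3 - <<'E'
from ana import *
w=grab('wrist'); pc=cloud(w)
m=np.isfinite(pc[...,0])&(np.hypot(pc[...,0]-.6174,pc[...,1]-.166)<.05)&(pc[...,2]>.046)&(pc[...,2]<.053);p=pc[m];print('w rim',len(p),p.mean(0), fit(p,.0265))
print('held cup', side(pc,(.599,.1775),.045,.165,.215,.0272))
E
```

```text
617 601 (305, 241, 25, 30) (array([ 0.6163,  0.1668, -0.0023]), np.float64(0.042))
334 311 (201, 147, 20, 22) (array([0.6167, 0.1663, 0.1013]), np.float64(0.053))
w rim 233 [0.59675492 0.17212963 0.04962862] (array([0.61679669, 0.16747062]), np.float64(0.001444152122907627))
held cup (array([0.5967, 0.1785]), np.float64(0.0044), 3019)
```

Run:
```python
from plan import *
plan((.6167,.1667,.10),70.7)
```

```text
t 23.65 pos [0.5976 0.1793 0.2019] jaw 70.7 q [ 0.22  0.51  1.48  0.    1.14 -1.02] gap 54.2 F [-0.1 -0.2 -2.1]
-> shift [ 0.408 -0.088 -0.023] turn [0.001 0.003 0.003] rows>= 1.6710624866376143 0.011345594247448252
```

```bash
python3 -m crank '[[[0.04,-0.04,-0.012,0,0,0,0.5],[0.1,-0.088,-0.023,0,0,0,0.5],[0.18,-0.088,-0.023,0,0,0,0.5],[0.26,-0.088,-0.023,0,0.003,0.003,0.5],[0.33,-0.088,-0.023,0,0.003,0.003,0.5],[0.38,-0.088,-0.023,0,0.003,0.003,0.5],[0.405,-0.088,-0.023,0,0.003,0.003,0.5],[0.405,-0.088,-0.023,0,0.003,0.003,0.5]]]'
python3 - <<'E'
from plan import *
from ana import *
plan((.6167,.1667,.0845),70.7)
c=grab('scene'); m=proj(c,[[.6167,.1667,.06]])[0].astype(int); save(c,'c3',(m[0]-40,m[1]-40,m[0]+40,m[1]+40),7)
w=grab('wrist'); save(w,'c3w',(150,150,400,300),3)
pc=cloud(c)
print('S held',side(pc,(.62,.1667),.045,.070,.09,.0275),'S lone',side(pc,(.62,.1667),.045,.006,.046,.0275))
print('proj',((proj(c,[[.6167,.1667,.05],[.6167,.1667,.066]])-m+40)*7).round(0))
E
```

```text
time: 24.65
tool_pos: [0.6167, 0.1667, 0.1006]
tool_rot: [1.749, 1.571, 2.983]
wrist_force: [-0.2, 0.5, -0.9]
finger_gap: 0.584
t 24.65 pos [0.6167 0.1667 0.1006] jaw 70.7 q [ 0.19  0.66  1.51  0.    0.97 -1.04] gap 54.4 F [-0.2  0.5 -0.9]
-> shift [ 0.064 -0.    -0.   ] turn [ 0.001 -0.    -0.   ] rows>= 0.25754635180198626 0.0026573200321217457
S held (array([0.6156, 0.1653]), np.float64(0.0014), 140) S lone (array([0.6167, 0.1663]), np.float64(0.0045), 242)
proj [[283. 302.]
 [289. 273.]]
```

View pics/c3.png

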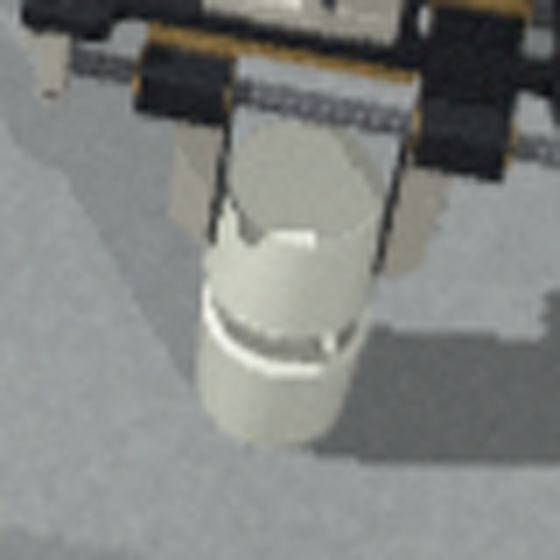

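View pics/c3w.png

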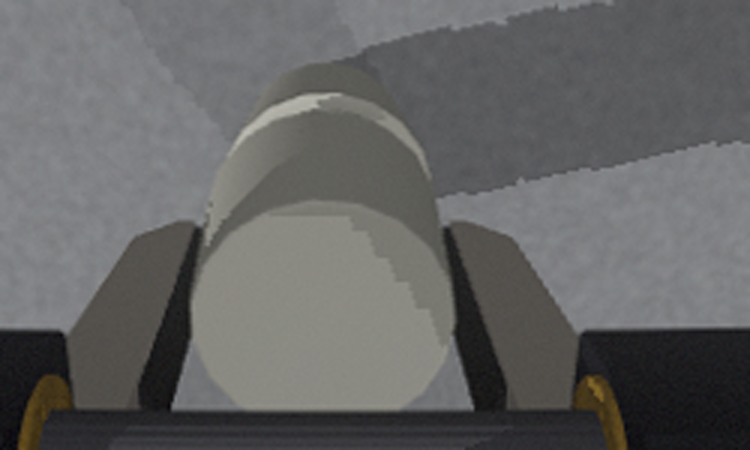

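Run:
```python
from plan import *
def ov(c,name,F,hw,ctr,rings):
    m=proj(c,[ctr])[0].astype(int); x0,y0=m-hw
    im=cv2.resize(c['image'][y0:y0+2*hw,x0:x0+2*hw,::-1],None,fx=F,fy=F,interpolation=cv2.INTER_CUBIC)
    a=np.linspace(0,2*np.pi,100)
    for x,y,z,r,col in rings:
        q=proj(c,np.c_[x+r*np.cos(a),y+r*np.sin(a),0*a+z]); q=(q-[x0,y0]+.5)*F-.5
        cv2.polylines(im,[np.round(q*8).astype(np.int32)],True,col,1,cv2.LINE_AA,3)
    cv2.imwrite('pics/'+name+'.png',im)
L=(.6167,.1667); H=(.6167,.1667); zb=.1006-.0344
rings=[(*L,.05,.029,(0,0,255)),(*L,.0,.026,(0,0,255)),(*H,zb,.029,(255,0,0)),(*H,zb+.05,.026,(255,0,0))]
ov(grab('scene'),'ovS',14,25,(*L,.06),rings); ov(grab('wrist'),'ovW',7,50,(*L,.08),rings)
```

```text
(no output)
```

View pics/ovS.png

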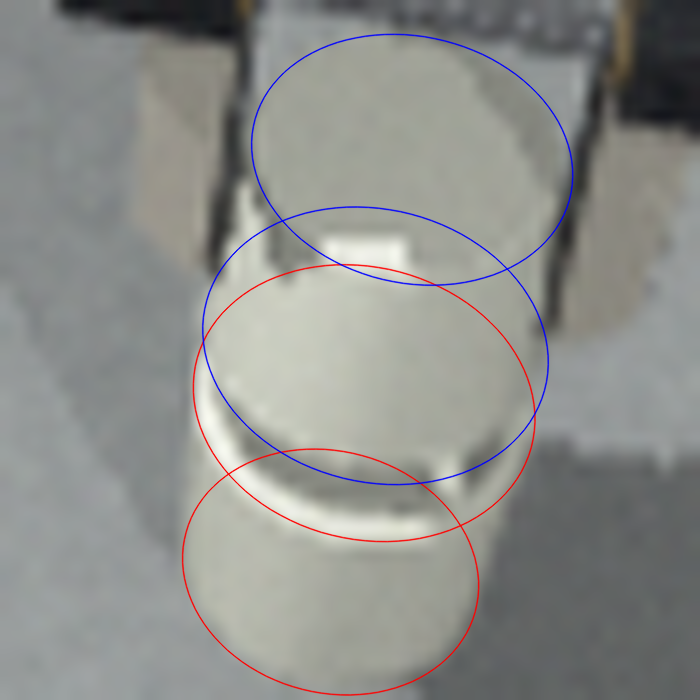

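View pics/ovW.png

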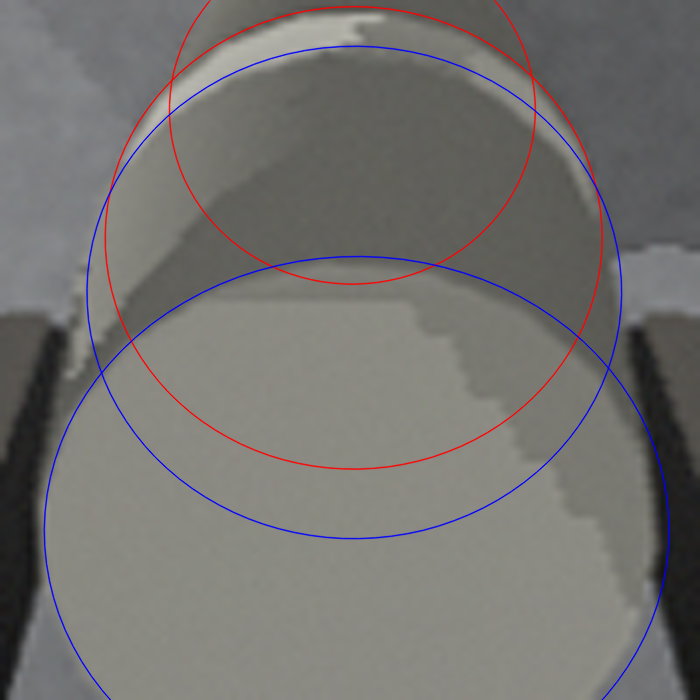

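The overlay on the scene shows the lone cup's predicted rim and base rings agreeing with the image to about 1 px. The held cup's rim looks about 1 px (roughly 2 mm) higher than drawn. I'll compare the two cups' outer walls through depth in the same camera.

Run:
```python
from ana import *
def coneside(pc,g,z0,z1,r0,slope,dirv):
    m=np.isfinite(pc[...,0])&(np.hypot(pc[...,0]-g[0],pc[...,1]-g[1])<.036)&(pc[...,2]>z0)&(pc[...,2]<z1)&(((pc[...,0]-g[0])*dirv[0]+(pc[...,1]-g[1])*dirv[1])>.008)
    p=pc[m]; rr=r0+slope*p[:,2]
    f=least_squares(lambda x:np.hypot(p[:,0]-x[0],p[:,1]-x[1])-rr,g,loss='soft_l1',f_scale=.001)
    res=f.fun
    # tilt: slope of residual (radial) with z
    A=np.c_[np.ones(len(p)),p[:,2]]; k=np.linalg.lstsq(A,np.hypot(p[:,0]-f.x[0],p[:,1]-f.x[1])-rr,rcond=None)[0]
    return f.x.round(4),len(p),'rms',np.sqrt(np.mean(res**2)).round(4),'tiltdeg',np.degrees(k[1]).round(2)
g=(.6167,.1667)
S=grab('scene');S0=pickle.load(open('scene0.pkl','rb'))
zb=.0662
for i in range(2):
  for nm,c in(('now',S),('start',S0)):
    print(nm,'lone',coneside(cloud(c),g,.006,.046,.026,.06,(1,0)))
  print('held',coneside(cloud(S),g,zb+.004,zb+.030,.029+.06*zb,-.06,(1,0)))
  S=grab('scene')
print('pile start',coneside(cloud(S0),(.4391,.3061),.066,.108,.029+.06*.062,-.06,(1,0)))
# held cup vertical edges: lowest z of held front wall / top of lone wall along the front
pc=cloud(S); 
q=((proj(S,[[.6167+.029*np.cos(a),.1667+.029*np.sin(a),.05] for a in(-.5,-.25,0,.25,.5)])))
for u,v in q.round().astype(int): print(u,[tuple(pc[k,u].round(4)[[0,2]]) for k in range(v-9,v+4)])
T=grab('wrist'); 
print('wrist lone',coneside(cloud(T),g,.006,.046,.026,.06,(-1,0.3)))
print('wrist held',coneside(cloud(T),g,zb+.004,zb+.045,.029+.06*zb,-.06,(-1,.3)))
```

```text
now lone (array([0.6159, 0.1664]), 176, 'rms', np.float64(0.0009), 'tiltdeg', np.float64(-0.14))
start lone (array([0.6159, 0.1664]), 170, 'rms', np.float64(0.0008), 'tiltdeg', np.float64(0.31))
held (array([0.6153, 0.1656]), 166, 'rms', np.float64(0.0015), 'tiltdeg', np.float64(1.96))
now lone (array([0.6159, 0.1662]), 174, 'rms', np.float64(0.0008), 'tiltdeg', np.float64(0.25))
start lone (array([0.6159, 0.1664]), 170, 'rms', np.float64(0.0008), 'tiltdeg', np.float64(0.31))
held (array([0.6152, 0.1658]), 171, 'rms', np.float64(0.0016), 'tiltdeg', np.float64(2.45))
pile start (array([0.4377, 0.3048]), 229, 'rms', np.float64(0.0015), 'tiltdeg', np.float64(-0.38))
314 [(np.float64(0.6378), np.float64(0.0808)), (np.float64(0.6393), np.float64(0.0791)), (np.float64(0.6384), np.float64(0.0739)), (np.float64(0.6406), np.float64(0.0731)), (np.float64(0.599), np.float64(0.0098)), (np.float64(0.5992), np.float64(0.0058)), (np.float64(0.6017), np.float64(0.0052)), (np.float64(0.6074), np.float64(0.0091)), (np.float64(0.6399), np.float64(0.052)), (np.float64(0.6417), np.float64(0.0505)), (np.f
[... 1810 characters left out ...]
)), (np.float64(0.641), np.float64(0.0824)), (np.float64(0.6417), np.float64(0.0794)), (np.float64(0.6403), np.float64(0.0735)), (np.float64(0.6415), np.float64(0.0712)), (np.float64(0.6137), np.float64(0.0276)), (np.float64(0.6159), np.float64(0.0265)), (np.float64(0.6347), np.float64(0.0494)), (np.float64(0.6384), np.float64(0.0508)), (np.float64(0.6404), np.float64(0.0496)), (np.float64(0.6422), np.float64(0.0482)), (np.float64(0.6388), np.float64(0.039)), (np.float64(0.639), np.float64(0.0351))]
wrist lone (array([0.6173, 0.167 ]), 364, 'rms', np.float64(0.0012), 'tiltdeg', np.float64(0.9))
wrist held (array([0.6162, 0.1656]), 2015, 'rms', np.float64(0.0015), 'tiltdeg', np.float64(1.18))
```

Run:
```python
from ana import *
g=(.6167,.1667)
def plane(c,zlo,zhi,g,r=.022):
    pc=cloud(c)
    m=np.isfinite(pc[...,0])&(np.hypot(pc[...,0]-g[0],pc[...,1]-g[1])<r)&(pc[...,2]>zlo)&(pc[...,2]<zhi); p=pc[m]
    A=np.c_[p[:,0]-g[0],p[:,1]-g[1],np.ones(len(p))]
    w=np.ones(len(p),bool)
    for i in range(5):
        k=np.linalg.lstsq(A[w],p[w,2],rcond=None)[0]; w=abs(A@k-p[:,2])<.003
    return len(p),w.sum(),'slopes deg x,y',np.degrees(k[:2]).round(2),'z',k[2].round(4)
w=grab('wrist');s=grab('scene')
print('wrist base',plane(w,.1,.135,g)); print('scene base',plane(s,.108,.135,g))
s0=pickle.load(open('scene0.pkl','rb')); t0=pickle.load(open('top0.pkl','rb'))
print('start canister green (ref)',plane(s0,.05,.075,(.447,.4165),.03))
pc=cloud(w)
m=np.isfinite(pc[...,0])&(np.hypot(pc[...,0]-g[0],pc[...,1]-g[1])<.04)&(pc[...,2]>.113)&(pc[...,2]<.125);p=pc[m]
print(p.mean(0),p.min(0),p.max(0), cv2.minEnclosingCircle((p[:,:2]*1000).astype(np.float32)))
```

```text
wrist base (3901, np.int64(3901), 'slopes deg x,y', array([-0.03, -0.01]), 'z', np.float64(0.117))
scene base (225, np.int64(221), 'slopes deg x,y', array([ 0.72, -1.05]), 'z', np.float64(0.1178))
start canister green (ref) (279, np.int64(258), 'slopes deg x,y', array([ 1. , -0.1]), 'z', np.float64(0.0631))
[0.61276498 0.16734546 0.1171111 ] [0.58968944 0.13264696 0.11301118] [0.64003162 0.2063818  0.12498639] ((608.6834716796875, 169.51437377929688), 38.98774337768555)
```

The wrist depth shows the held cup's base level (0.0°) at z 0.117, against 0.116 expected. Both cameras put the held cup about 1 mm short of the lone cup in x and y, so I'll correct by that and lower.

```bash
python3 -m crank '[[[0.02,-0.002,0.004,0,0,0,0.5],[0.036,-0.002,0.004,0,0,0,0.5],[0.046,-0.002,0.004,0,0,0,0.5],[0.052,-0.002,0.004,0,0,0,0.5],[0.056,-0.002,0.004,0,0,0,0.5],[0.056,-0.002,0.004,0,0,0,0.5]]]'; python3 -c "
from plan import *
plan((.6174,.1676,.0844),70.7)"
```

```text
time: 25.9
tool_pos: [0.6175, 0.1675, 0.0868]
tool_rot: [-0.088, 1.571, 1.147]
wrist_force: [-0.6, -0.1, -1.4]
finger_gap: 0.588
t 25.9 pos [0.6175 0.1675 0.0868] jaw 70.7 q [ 0.19  0.68  1.51  0.    0.95 -1.04] gap 54.7 F [-0.6 -0.1 -1.4]
-> shift [0.01  0.001 0.   ] turn [0.001 0.    0.   ] rows>= 0.038885072519100256 0.0018347546522121828
```

```bash
python3 -m crank '[[[0.003,0.001,0,0,0,0,0.5],[0.005,0.001,0,0,0,0,0.5],[0.006,0.001,0,0,0,0,0.5],[0.006,0.001,0,0,0,0,0.5]]]'; python3 -m crank '[[[0.002,0,0,0,0,0,0.5],[0.003,0,0,0,0,0,0.5],[0.003,0,0,0,0,0,0.5]]]'
```

```text
time: 26.4
tool_pos: [0.6173, 0.1676, 0.0853]
tool_rot: [-0.007, 1.571, 1.228]
wrist_force: [0.4, -0.1, -1.7]
finger_gap: 0.584
time: 26.78
tool_pos: [0.6173, 0.1676, 0.0847]
tool_rot: [-0.427, 1.571, 0.807]
wrist_force: [-0.6, 0.4, 0.3]
finger_gap: 0.586
```

```bash
python3 -m crank '[[[0.001,0,0,0,0,0,0.5],[0.002,0,0,0,0,0,0.5],[0.002,0,0,0,0,0,0.5]]]'
python3 - <<'E'
from plan import *
c=grab('scene'); m=proj(c,[[.6167,.1667,.05]])[0].astype(int); save(c,'c4',(m[0]-30,m[1]-30,m[0]+30,m[1]+30),9)
E
```

```text
time: 27.15
tool_pos: [0.6174, 0.1676, 0.0846]
tool_rot: [-0.969, 1.57, 0.265]
wrist_force: [-2.1, -0.1, 4.9]
finger_gap: 0.582
```

View pics/c4.png

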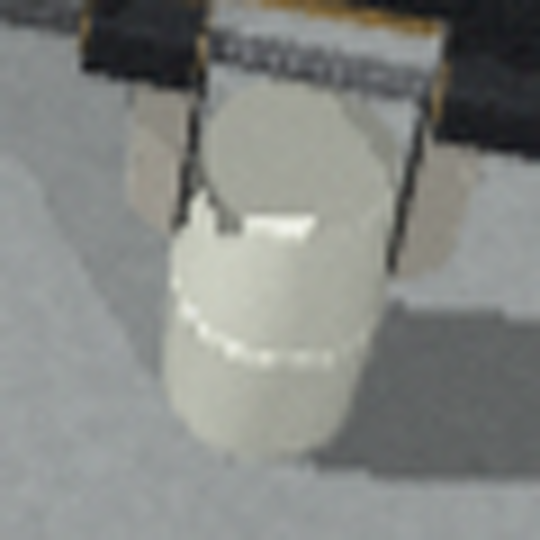

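The view shows the cup seated on the lone cup, with only a thin bright sliver of lower rim at the front-left (180–330, 300–357). I'll measure the lateral match before releasing.

```bash
cat > cone.py <<'E'
from ana import *
def coneside(pc,g,z0,z1,r0,slope,dirv):
    m=np.isfinite(pc[...,0])&(np.hypot(pc[...,0]-g[0],pc[...,1]-g[1])<.036)&(pc[...,2]>z0)&(pc[...,2]<z1)&(((pc[...,0]-g[0])*dirv[0]+(pc[...,1]-g[1])*dirv[1])>.008)
    p=pc[m]; rr=r0+slope*p[:,2]
    f=least_squares(lambda x:np.hypot(p[:,0]-x[0],p[:,1]-x[1])-rr,g,loss='soft_l1',f_scale=.001)
    return f.x,len(p),np.sqrt(np.mean(f.fun**2)).round(4)
def both(name,zb,d,ztop,N=3):
    g=(.6171,.1672); a=[];b=[]
    for i in range(N):
        pc=cloud(grab(name)); l=coneside(pc,g,.006,.045,.026,.06,d); h=coneside(pc,g,zb+.005,zb+ztop,.029+.06*zb,-.06,d); a.append(l[0]);b.append(h[0])
    a=np.array(a);b=np.array(b)
    print(name,'lone',a.mean(0).round(4),'upper',b.mean(0).round(4),'diff',(b-a).mean(0).round(4),l[1:],h[1:])
E
python3 - <<'E'
from cone import *
both('scene',.0502,(1,0),.018); both('wrist',.0502,(-1,.3),.018)
E
```

```text
scene lone [0.6158 0.1665] upper [0.6156 0.1665] diff [-0.0002  0.    ] (169, np.float64(0.0011)) (76, np.float64(0.001))
wrist lone [0.6174 0.167 ] upper [0.6169 0.1669] diff [-0.0005 -0.0001] (445, np.float64(0.0002)) (474, np.float64(0.0003))
```

They match within 0.5 mm in both cameras, so I'll release.

```bash
python3 -m crank '[[[0,0,0,0,0,0,0.5],[0,0,0,0,0,0,0.6],[0,0,0,0,0,0,0.65],[0,0,0,0,0,0,0.7],[0,0,0,0,0,0,0.75],[0,0,0,0,0,0,0.75],[0,0,0,0,0,0,0.75]]]'; python3 -m crank '[[[-0.05,0,0,0,0,0,0.8],[-0.12,0,0,0,0,0,0.9],[-0.25,0,0,0,0,0,1],[-0.4,0,0,0,0,0,1],[-0.45,0,0,0,0,0,1],[-0.45,0,0,0,0,0,1]]]'
python3 - <<'E'
from cone import *
from plan import *
both('scene',.0502,(1,0),.045); both('wrist',.0502,(-1,.3),.045)
plan((.4395,.3065,.16),140)
c=grab('scene'); m=proj(c,[[.6167,.1667,.05]])[0].astype(int); save(c,'c5',(m[0]-30,m[1]-30,m[0]+30,m[1]+30),9)
save(grab('wrist'),'c5w',f=1.5)
E
```

```text
time: 28.38
tool_pos: [0.6174, 0.1676, 0.0846]
tool_rot: [-0.908, 1.57, 0.326]
wrist_force: [-0.7, -0.1, -0.1]
finger_gap: 0.747
time: 29.12
tool_pos: [0.6175, 0.1676, 0.1978]
tool_rot: [-1.006, 1.569, 0.228]
wrist_force: [-0.1, -0.0, -0.2]
finger_gap: 0.998
scene lone [0.6158 0.1664] upper [0.6156 0.1664] diff [-0.0001 -0.    ] (166, np.float64(0.0009)) (234, np.float64(0.001))
wrist lone [0.6173 0.1672] upper [0.6168 0.1671] diff [-0.0004 -0.0001] (104, np.float64(0.0001)) (478, np.float64(0.0002))
t 29.43 pos [0.617  0.1675 0.1961] jaw 70.7 q [ 0.19  0.55  1.44  0.    1.15 -1.04] gap 93.0 F [ 0.2 -0.1 -0.8]
-> shift [0.145 0.854 0.29 ] turn [-2.309e+00  0.000e+00 -2.000e-03] rows>= 3.653091365285136 6.474528499843327
```

View pics/c5.png

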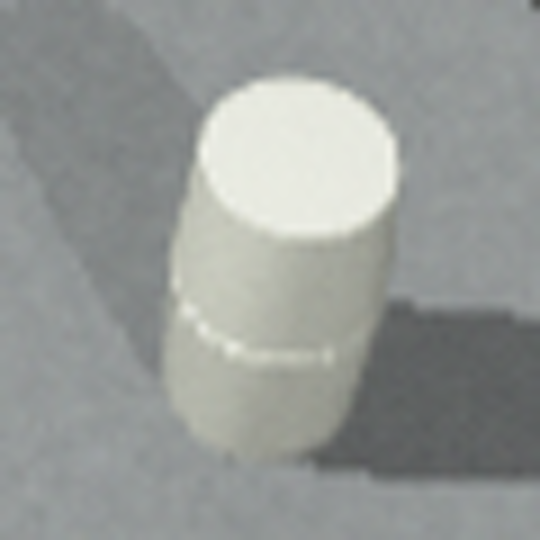

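View pics/c5w.png

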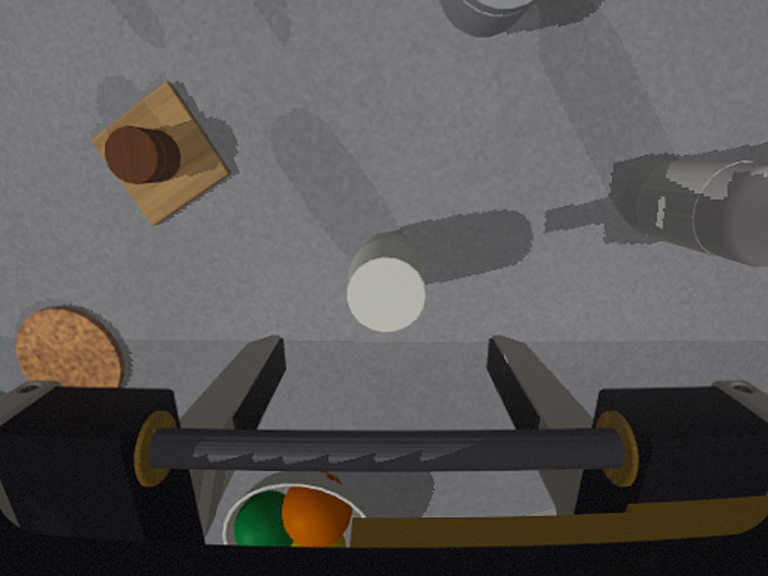

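The cup is squarely stacked (0.4 mm difference or less), and the lone cup hasn't moved. For the canister I'll check the green cans' exact positions and choose a jaw direction that clears them.

Run:
```python
from ana import *
from plan import *
c=grab('scene'); pc=cloud(c); im=c['image'].astype(int); t=grab('top')
for c in(c,):
    pc=cloud(c); gm=(im[...,1]>im[...,0]*1.4)&(im[...,1]>im[...,2]*1.4)
    for a in((.447,.4165),(.335,.272)):
        m=gm&(np.hypot(pc[...,0]-a[0],pc[...,1]-a[1])<.06)&(pc[...,2]>.006)&(pc[...,2]<.056); print('green',fit(pc[m],.035),m.sum())
print('can',side(pc,(.439,.306),.05,.008,.058,.035))
m=np.isfinite(pc[...,0])&(np.hypot(pc[...,0]-.4395,pc[...,1]-.3065)<.05)&(pc[...,2]>.059)&(pc[...,2]<.068);p=pc[m];print('lid',p.mean(0),p.min(0),p.max(0))
plan((.4395,.3065,.16),52)
```

```text
green (array([0.44524694, 0.41747645]), np.float64(0.0015069433576452933)) 346
green (array([0.33086493, 0.27629264]), np.float64(0.0012704164277651687)) 16
can (array([0.439 , 0.3063]), np.float64(0.0012), 185)
lid [0.43505015 0.28566398 0.06279492] [0.41906702 0.27197016 0.05903606] [0.4635902  0.30176562 0.06626961]
t 29.62 pos [0.6173 0.1676 0.1968] jaw 70.7 q [ 0.19  0.55  1.44  0.    1.15 -1.04] gap 92.8 F [0.1 0.2 1.2]
-> shift [0.147 0.855 0.29 ] turn [ 0.624  0.    -0.   ] rows>= 3.6578249184059626 1.7496265792217807
```

```bash
python3 -m crank '[[[0,0.15,0.05,0.15,0,0,1],[0,0.35,0.12,0.35,0,0,1],[0.05,0.55,0.19,0.55,0,0,1],[0.1,0.75,0.25,0.62,0,0,1],[0.147,0.85,0.288,0.624,0,0,1],[0.147,0.855,0.29,0.624,0,0,1],[0.147,0.855,0.29,0.624,0,0,1]]]'
python3 - <<'E'
from ana import *
from plan import *
plan((.4395,.3065,.035),52)
w=grab('wrist'); save(w,'can1',f=1.5); pc=cloud(w)
print('can',side(pc,(.4395,.3065),.05,.008,.058,.035))
m=np.isfinite(pc[...,0])&(np.hypot(pc[...,0]-.4395,pc[...,1]-.3065)<.05)&(pc[...,2]>.059)&(pc[...,2]<.068);p=pc[m];print('lid',p.mean(0),p.min(0),p.max(0),cv2.minEnclosingCircle((p[:,:2]*1000).astype(np.float32)))
E
```

```text
time: 30.5
tool_pos: [0.4403, 0.3064, 0.1605]
tool_rot: [-0.506, 1.57, 0.401]
wrist_force: [0.8, -0.2, -0.8]
finger_gap: 1.003
t 30.5 pos [0.4403 0.3064 0.1605] jaw 52.0 q [ 0.52  0.41  1.76 -0.    0.97 -0.39] gap 93.2 F [ 0.8 -0.2 -0.8]
-> shift [ 0.502  0.003 -0.002] turn [0.    0.002 0.001] rows>= 2.0077361756169663 0.0048668774935104
can (array([0.4406, 0.3072]), np.float64(0.0002), 398)
lid [0.43909593 0.30824714 0.06206306] [0.40567564 0.27304977 0.05903491] [0.47454987 0.3421769  0.06432886] ((440.2278747558594, 307.41326904296875), 34.9353141784668)
```

View pics/can1.png

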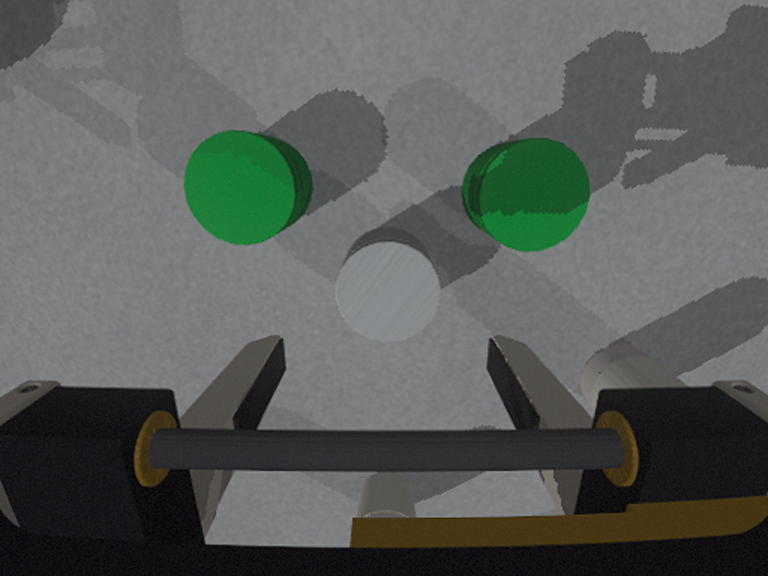

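The canister lid is at (388,292) in the wrist view, centred between the fingers, with the green cans well clear at (245,187) and (530,195). I'll go down and grip.

```bash
python3 -m crank '[[[0.08,0.002,0.002,0,0,0,1],[0.2,0.002,0.002,0,0,0,1],[0.32,0.002,0.002,0,0,0,1],[0.42,0.002,0.002,0,0,0,1],[0.48,0.002,0.002,0,0,0,1],[0.506,0.002,0.002,0,0,0,1],[0.506,0.002,0.002,0,0,0,1],[0.506,0.002,0.002,0,0,0,0.65],[0.506,0.002,0.002,0,0,0,0.65],[0.506,0.002,0.002,0,0,0,0.65],[0.506,0.002,0.002,0,0,0,0.65],[0.506,0.002,0.002,0,0,0,0.65]]]' 40
python3 - <<'E'
from plan import *
plan((.605,-.1623,.15),52)
E
```

```text
time: 32.05
tool_pos: [0.4408, 0.3071, 0.0344]
tool_rot: [-0.439, 1.569, 0.468]
wrist_force: [-1.5, 0.4, 5.7]
finger_gap: 0.749
t 32.05 pos [0.4408 0.3071 0.0344] jaw 52.0 q [ 0.52  0.61  1.82 -0.    0.71 -0.38] gap 69.6 F [-1.5  0.4  5.7]
-> shift [-0.463 -1.675 -1.074] turn [-0.001  0.003  0.001] rows>= 8.16923522747095 0.009813232348369482
```

```bash
python3 -m crank '[[[-0.03,0,0,0,0,0,0.65],[-0.1,0,0,0,0,0,0.65],[-0.2,0,0,0,0,0,0.65],[-0.32,0,0,0,0,0,0.65],[-0.44,0,0,0,0,0,0.65],[-0.54,0,0,0,0,0,0.65],[-0.55,-0.06,-0.04,0,0,0,0.65],[-0.55,-0.16,-0.11,0,0,0,0.65],[-0.55,-0.3,-0.2,0,0,0,0.65],[-0.55,-0.45,-0.29,0,0,0,0.65],[-0.55,-0.6,-0.39,0,0,0,0.65],[-0.55,-0.75,-0.48,0,0,0,0.65]]]'
python3 - <<'E'
from plan import *
plan((.605,-.1623,.15),52)
E
```

```text
time: 33.55
tool_pos: [0.514, 0.0946, 0.1714]
tool_rot: [0.091, 1.57, 0.997]
wrist_force: [1.4, 0.9, -2.8]
finger_gap: 0.744
t 33.55 pos [0.514  0.0946 0.1714] jaw 51.9 q [ 0.09  0.38  1.78  0.    0.98 -0.81] gap 69.2 F [ 1.4  0.9 -2.8]
-> shift [ 0.085 -0.92  -0.585] turn [-0.002  0.001 -0.   ] rows>= 4.373534906597934 0.006255005734208092
```

```bash
python3 -m crank '[[[0,-0.14,-0.09,0,0,0,0.65],[0,-0.28,-0.18,0,0,0,0.65],[0,-0.42,-0.27,0,0,0,0.65],[0,-0.56,-0.36,0,0,0,0.65],[0,-0.7,-0.45,0,0,0,0.65],[0,-0.82,-0.53,0,0,0,0.65],[0.05,-0.9,-0.57,0,0,0,0.65],[0.1,-0.92,-0.585,0,0,0,0.65],[0.18,-0.92,-0.585,0,0,0,0.65],[0.28,-0.92,-0.585,0,0,0,0.65],[0.36,-0.92,-0.585,0,0,0,0.65],[0.4,-0.92,-0.585,0,0,0,0.65]]]'
python3 - <<'E'
from plan import *
from ana import *
plan((.605,-.1623,.0424),52)
c=grab('scene'); m=proj(c,[[.605,-.1623,.03]])[0].astype(int); save(c,'can2',(m[0]-60,m[1]-60,m[0]+60,m[1]+60),5)
print(side(cloud(c),(.61,-.162),.05,.04,.08,.035))
w=grab('wrist'); save(w,'can2w',f=1.5)
E
```

```text
time: 35.05
tool_pos: [0.6042, -0.1619, 0.0698]
tool_rot: [1.592, 1.569, 2.499]
wrist_force: [0.1, -0.3, -3.3]
finger_gap: 0.75
t 35.05 pos [ 0.6042 -0.1619  0.0698] jaw 52.0 q [-0.34  0.68  1.56  0.    0.9  -1.24] gap 69.7 F [ 0.1 -0.3 -3.3]
-> shift [ 0.11  -0.004  0.001] turn [-0.001 -0.    -0.004] rows>= 0.43902970480989034 0.011142263359374299
(array([ 0.6029, -0.1609]), np.float64(0.0039), 266)
```

View pics/can2.png

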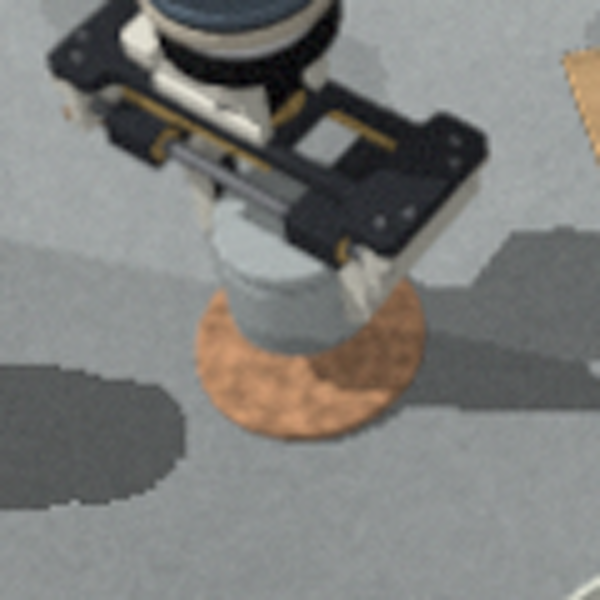

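View pics/can2w.png

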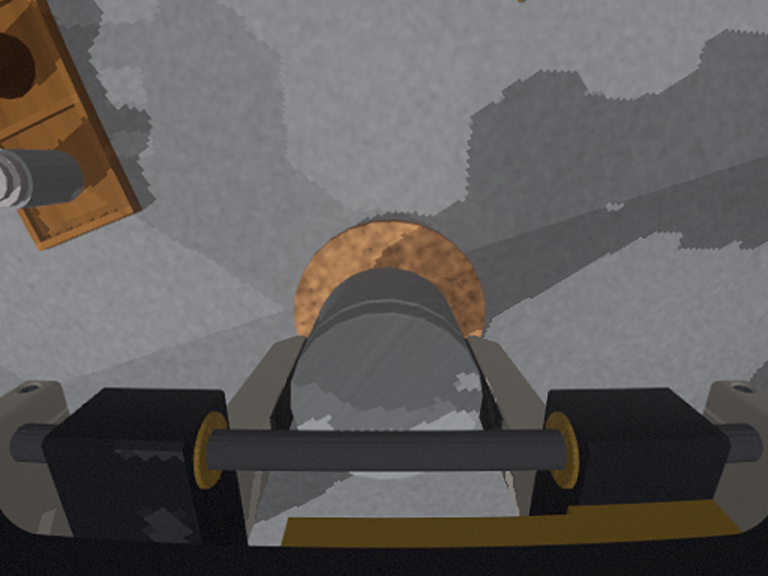

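The canister is held over the trivet and centred in the wrist view (trivet 295–485, can axis 388). I'll lower it.

```bash
python3 -m crank '[[[0.03,-0.004,0.001,0,0,-0.003,0.65],[0.06,-0.004,0.001,0,0,-0.003,0.65],[0.085,-0.004,0.001,0,0,-0.003,0.65],[0.096,-0.004,0.001,0,0,-0.003,0.65],[0.103,-0.004,0.001,0,0,-0.003,0.65],[0.107,-0.004,0.001,0,0,-0.003,0.65],[0.107,-0.004,0.001,0,0,-0.003,0.65]]]'; python3 -c "
from plan import *
plan((.605,-.1623,.0424),52)"
```

```text
time: 36.02
tool_pos: [0.6053, -0.1624, 0.0436]
tool_rot: [0.889, 1.571, 1.796]
wrist_force: [-0.2, -0.5, -3.1]
finger_gap: 0.747
t 36.02 pos [ 0.6053 -0.1624  0.0436] jaw 52.0 q [-0.34  0.72  1.57  0.    0.86 -1.24] gap 69.5 F [-0.2 -0.5 -3.1]
-> shift [ 0.005  0.001 -0.   ] turn [-0.001  0.    -0.   ] rows>= 0.01983312248275015 0.004062518381372774
```

```bash
python3 -m crank '[[[0.002,0.001,0,0,0,0,0.65],[0.004,0.001,0,0,0,0,0.65],[0.005,0.001,0,0,0,0,0.65],[0.005,0.001,0,0,0,0,0.65]]]'; python3 -m crank '[[[0.001,0,0,0,0,0,0.65],[0.002,0,0,0,0,0,0.65],[0.002,0,0,0,0,0,0.65]]]'
```

```text
time: 36.52
tool_pos: [0.6052, -0.1623, 0.0425]
tool_rot: [-0.462, 1.571, 0.445]
wrist_force: [-1.4, 0.6, -1.0]
finger_gap: 0.748
time: 36.9
tool_pos: [0.6052, -0.1623, 0.0425]
tool_rot: [-0.503, 1.571, 0.404]
wrist_force: [-4.0, 1.3, 6.3]
finger_gap: 0.744
```

```bash
python3 -m crank '[[[-0.001,0,0,0,0,0,0.65],[-0.001,0,0,0,0,0,0.8],[-0.001,0,0,0,0,0,0.9],[-0.001,0,0,0,0,0,1],[-0.001,0,0,0,0,0,1],[-0.001,0,0,0,0,0,1],[-0.001,0,0,0,0,0,1]]]'; python3 -m crank '[[[-0.05,0,0,0,0,0,1],[-0.12,0,0,0,0,0,1],[-0.25,0,0,0,0,0,1],[-0.4,0,0,0,0,0,1],[-0.55,0,0,0,0,0,1],[-0.65,0,0,0,0,0,1],[-0.65,0,0,0,0,0,1]]]'
python3 - <<'E'
from plan import *
from ana import *
plan((.45,-.05,.30),52)
w=grab('wrist'); save(w,'can3w',f=1.5); save(grab('scene'),'fin',f=1.5)
pc=cloud(w)
m=np.isfinite(pc[...,0])&(np.hypot(pc[...,0]-.605,pc[...,1]+.1623)<.05)&(pc[...,2]>.066)&(pc[...,2]<.076);p=pc[m];print('lid',p[:,2].mean(),cv2.minEnclosingCircle((p[:,:2]*1000).astype(np.float32)))
im=w['image'].astype(int); m=(im[...,0]>im[...,2]+40)&(np.hypot(pc[...,0]-.605,pc[...,1]+.1623)<.075)&(pc[...,2]>.003)&(pc[...,2]<.013);p=pc[m];print('trivet',cv2.minEnclosingCircle((p[:,:2]*1000).astype(np.float32)))
E
```

```text
time: 37.78
tool_pos: [0.6052, -0.1623, 0.0427]
tool_rot: [-0.419, 1.571, 0.488]
wrist_force: [0.1, 0.5, -0.2]
finger_gap: 1.001
time: 38.65
tool_pos: [0.606, -0.1626, 0.2083]
tool_rot: [-1.228, 1.566, -0.321]
wrist_force: [-0.7, 0.4, -1.1]
finger_gap: 0.997
t 38.65 pos [ 0.606  -0.1626  0.2083] jaw 52.0 q [-0.34  0.51  1.47  0.    1.16 -1.24] gap 92.8 F [-0.7  0.4 -1.1]
-> shift [-0.37   0.767 -0.029] turn [-0.001  0.003  0.009] rows>= 3.4104820895694674 0.026964652836218343
lid 0.07006371931262258 ((604.4991455078125, -162.09019470214844), 34.8724365234375)
trivet ((605.4149169921875, -161.51280212402344), 54.564483642578125)
```

View pics/fin.png

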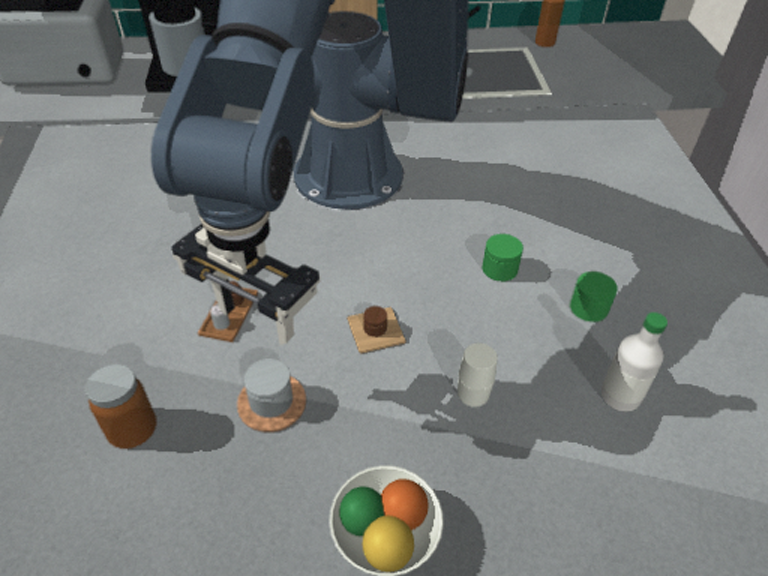

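View pics/can3w.png

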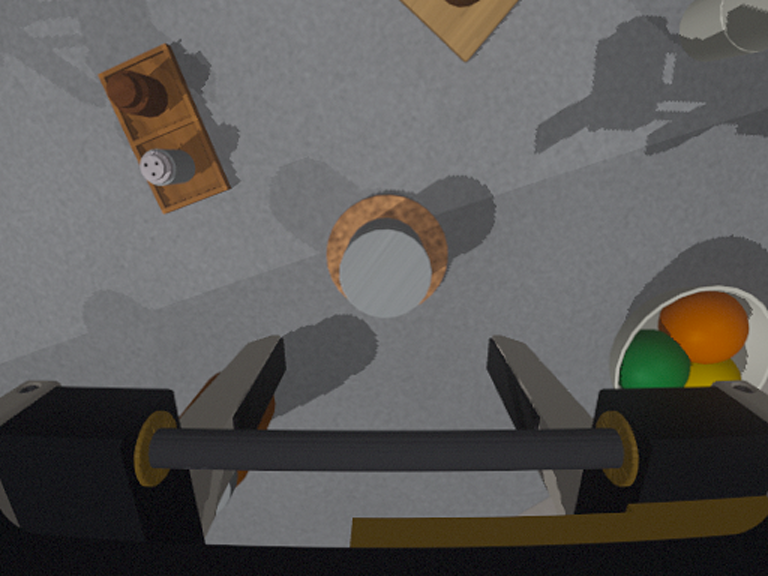

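The canister stands on the trivet (lid centre (604.5,-162.1) mm against trivet (605.4,-161.5) mm), and everything is upright with the gripper clear. I'll do a final check of the bystanders and cups, then hand in.

```bash
python3 -m crank '[[[0,0,0,0,0,0,1],[0,0,0,0,0,0,1]]]'
python3 - <<'E'
from cone import *
S=grab('scene'); pc=cloud(S)
print('soap',side(pc,(.65,.39),.06,.01,.1,.032),'jar',side(pc,(.65,-.36),.07,.01,.08,.038))
print('pot',side(pc,(.475,.019),.04,.014,.040,.021),'shaker',side(pc,(.4328,-.253),.025,.012,.036,.014))
both('scene',.0502,(1,0),.045)
print(manip.read_state()['time']); manip.job_done()
E
```

```text
time: 39.0
tool_pos: [0.6045, -0.1621, 0.2043]
tool_rot: [1.847, 1.569, 2.754]
wrist_force: [0.5, 0.4, 0.6]
finger_gap: 1.001
soap (array([0.6414, 0.4054]), np.float64(0.0011), 734) jar (array([ 0.6315, -0.3766]), np.float64(0.001), 685)
pot (array([0.4677, 0.0179]), np.float64(0.0011), 100) shaker (array([ 0.4328, -0.254 ]), np.float64(0.0012), 70)
scene lone [0.6157 0.1664] upper [0.6156 0.1664] diff [-0.0001  0.    ] (172, np.float64(0.001)) (240, np.float64(0.0011))
39.2
the job is handed in; nothing more can be done
```

I took the pile apart in the order asked: shaker into the tray's empty place, pot onto the coaster, cup mouth-down onto the lone cup, and canister onto the trivet. The job was handed in at 39.2 s of the 146 s allowed, with the gripper open and clear.

| Thing | Off the middle of its place | How checked |
|---|---|---|
| Shaker | about 1 mm | scene and wrist cameras |
| Pot | about 1 mm | scene and wrist cameras |
| Cup, rim on rim | 0.5 mm or less | scene and wrist cameras |
| Canister | about 1 mm | wrist camera only |

- **Setting down:** I lowered each thing until the wrist force showed light contact, about 5 to 10 N, before releasing it.
- **Left alone:** the soap, the jar and the lone cup all measured within 0.2 mm of where they started. The green cans looked undisturbed in the last picture, but I did not measure them again.
- **Disagreements:** the scene camera reads about 1 mm lower in x and y than the wrist camera and the tool position throughout. Before the cup was set down, the scene view showed it about 1 px high. Wrist depth showed it level and within 1 mm of the expected height, so I went ahead.
- **Not seen:** the arm blocked the top camera during placing, so it did not confirm any of the placings.

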